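# Zero the slide platen's stop bar and line up three chamber slides against it

## Task

Make the slide platen ready for the next scan. First turn the dial on its sloping drive box anticlockwise all the way back to its zero stop, which draws the stop bar fully back; then nudge the three chamber slides on the plate into one square, close-packed row in the far left corner: lengthwise side by side, each with its far end flush against the stop bar, touching one another and the left-hand rail, in any order. Keep the slides level, and leave the other things on the bench where they stand.

Things in the scene. Friction and masses are not known exactly. Their poses are not given: they have to be found in the camera images.
- platen: slide-loading platen, fixed to the bench: aluminium plate 170 (x) x 206 (y) mm, its top 12 mm above the origin; origin at bench height under the plate's centre, x away from the robot, y to the left. Side rail along its left edge, stop bar across its far side, grey drive box right of it. In a finished row the slides' centres are at x = 27 and y = 80, 54 and 28 mm, their undersides at z = 12 mm
- side_rail (a point): middle of the inner (right-hand) face of the steel side rail on the left edge of the plate, at the height of the plate top: x = 0, y = +93 mm on the platen; axes as the platen's. The rail is 156 mm long (x), 10 mm thick and stands 14 mm above the plate
- drive_box (a point): foot of the grey drive box beside the plate, at bench height, x = -18, y = -154 mm on the platen; axes as the platen's. The box spans x -44 to +44, y -34 to +34 mm about this point; its face slopes 35 degrees, from 18 mm high at the front edge to 68 mm at 28 mm behind this point, then level to the back
- dial (a joint): angle of the dial on the sloping face (rad): 0 at its zero stop, grows as the dial is turned clockwise seen from above, to at most 3.3. Stiff (about 0.25 N m). Rack and pinion move the stop bar 8 mm towards the robot per radian
- dial_grip (a point): on the dial's axis, 14 mm above the sloping face; z points out along the axis (35 degrees from vertical, leaning to the platen's -x), x along the white pointer line. The dial is a black ribbed round knob, diameter 36 mm, standing 25 mm off the face
- stop_face (a point): middle of the stop bar's near face, at the height of the plate top; axes as the platen's. The steel bar is 192 mm long (y), 12 mm thick (x), 16 mm high. An arm at its right end carries the rack that runs into the back of the drive box. With the dial at zero it is at x = +65 mm on the platen
- slide_1: chamber slide: clear frame 76 (its x) x 26 (its y) x 6 mm, on it a clear well block 48 x 21.5 mm with a white lid, 13 mm tall in all; the frosted writing field is at its -x end; origin at the centre of its underside; 30 g; lies loose and askew on the plate beside the other two
- slide_2: chamber slide: clear frame 76 (its x) x 26 (its y) x 6 mm, on it a clear well block 48 x 21.5 mm with a white lid, 13 mm tall in all; the frosted writing field is at its -x end; origin at the centre of its underside; 30 g; lies loose and askew on the plate beside the other two
- slide_3: chamber slide: clear frame 76 (its x) x 26 (its y) x 6 mm, on it a clear well block 48 x 21.5 mm with a white lid, 13 mm tall in all; the frosted writing field is at its -x end; origin at the centre of its underside; 30 g; lies loose and askew on the plate beside the other two
- lens_can: black screw-top can, diameter 37 mm, 45 mm tall, left of the plate; origin at the centre of its underside
- dish: beige culture dish, diameter 55 mm, 11 mm tall, behind the plate; origin at the centre of its underside
- drop_bottle: small bottle with black cap, diameter 39 mm, 84 mm tall, behind the drive box and the stop bar; origin at the centre of its underside
- tape_roll: upright white roll, diameter 62 mm, 51 mm tall, on the bench left of the work; origin at the centre of its underside
- bottle: bottle with screw cap, diameter 49 mm, 107 mm tall, standing behind the work; origin at the centre of its underside
- tubes: low rack of micro tubes, 52 x 95 x 33 mm, on the bench left of the work; origin at the centre of its underside
- cap: flat round black cap, diameter 44 mm, 12 mm tall, on the bench left of the work; origin at the centre of its underside

How it is judged:
By the outcome, as a careful person would: the job done as asked, in the order asked, and still so for the second after the job is handed in, with the robot touching nothing.
It also fails if it takes over 70 s, if anything falls off the work surface, if the arm or the gripper's body presses on something with over 40 N, if the wrist force passes 120 N, or if a joint passes its speed limit or range.

## Robot

A 7-joint arm with a two-finger parallel gripper is mounted at the origin on a cart in front of the work surface, level with it; the furniture and walls round the work are solid. World frame = base frame: x ahead of the robot, y to its left, z up, the work surface at z = 0. Lengths are in m, angles in degrees, forces in N, time in s.
With the tool pointing down it reaches from about 0.425 to 1.025 m from the base axis. Payload 9.4 kg.
Tool frame: the origin (TCP) lies at the very end of the fingers, on their centre line; the grasp point (between the pads) lies 19 mm behind it; z points along the fingers, y is the line along which they close (so a half turn about z gives the same grasp; the last joint's range is limited). The gripper opens to 93 mm and grips with 3 to 60 N. Pads are 15 mm wide; open, the fingers measure 128 mm over their backs; the gripper's body (75 mm by 188 mm) begins 65 mm behind the grasp point.
Start: joints at [-75.098, 34.337, -0.143, 91.639, 0.103, 54.024, -4.572], TCP at [0.24, 0.684, 0.219] pointing down, gripper open.
Joint ranges: [-147.43, 147.43], [-19.82, 112.94], [-74.19, 73.91], [6.32, 146.72], [-59.91, 239.91], [6.04, 106.73], [-150.56, 150.56]. Speed limits (degrees/s): [127.2, 127.2, 172.46, 172.46, 180, 180, 180].

## Interface

Orientations are given as a 3x3 rotation matrix whose columns are the frame's x, y, z axes.
In Python, from plant import sense, grab_frame, hand_in, outline_of, mark_of gives the robot as it stands.
- The arm moves only by the shell command python3 -m handwheel 'ROWS' [FORCE]. ROWS is text: rows parted by semicolons, each of 7 numbers parted by spaces: the shift along the tool's x, y, z in units of 0.25 m (1.0 is 0.25 m), then the turn, a rotation vector about the tool's x, y, z in units of 60 degrees (1.0 is 60 degrees), then the opening, from 0 (shut) to 1 (fully open). A call has 1 to 5 rows; each row shifts and turns the commanded pose from where the row before left it, along the tool's axes as they then stand; what a row does not reach is not made up. A row lasts 1/8 s, in which the tool goes at most 62.5 mm and 10.7 degrees, less where a joint would pass 70% of its speed; a pose out of reach is approached as far as the arm can. A call with a number of a shift or a turn outside -1 to 1 is refused whole. A call with a gripper value outside its range is refused whole. The fingers move at their own pace and stop on an object; FORCE is the grip in N (left out, the last holds). Time passes only in rows, so rows that do not move let the fingers close. It gives the time, the measured TCP pose, the force, the opening and the grip force at its end, in the units of the state.
- sense(): the state, without advancing time (a new reading comes with each control period).
- grab_frame(name): name is "scene" or "top" or "wrist"; returns a dict with "frame" (420x560x3 uint8, red, green, blue), "depth" (420x560 float32, m along the optical axis (not along the pixel's ray), 0 where there is no reading), "K" (3x3 intrinsics, pixels), "k1" (the pictures are not rectified: a ray, as slopes to the right and down, at radius r is drawn at 1 + k1 r^2 times it, then the intrinsics apply), "R" (3x3) and "t" (3): a world point X has camera coordinates R X + t; the wrist camera has in their place "T_tool_cam" (4x4, takes a point from camera to tool coordinates, whose origin is the TCP and whose axes are the flange's). Camera axes: x right, y down, z forward; pixel columns grow to the right and rows downward; lengths in m; the calibration is good to about 2 mm. A picture is of the moment at which its call begins: read the wrist's pose just before it.
- hand_in(): hands the job in; it is judged then, once.
Trained networks look in a picture, given as the dict that the camera call returned (one of the last four; its "shot" number tells which), for a name from the list of things; names that differ only in an ending like _2 or _b are one class to them, and where a whole thing is asked for, a point or a joint stands for the part that bears it (a point fixed in the world has none). Each returns a list of dicts, best first, with "p" (0 to 1); they miss things now and then, are a little off and sometimes report something else, mostly with a low value. They report only what shows in the picture. A call takes as long as a camera call.
- outline_of(picture, query): "region" (420x560 bool, what is visible of it) and "centre" ([row, column] in pixels, amid what is visible of it).
- mark_of(picture, query): "centre" ([row, column] in pixels: a listed point, or the origin of a listed thing).
The state is a dict: "clock": time; "joints": joint angles; "joint_velocities": joint speeds; "joint_efforts": joint torques, N m; "tcp_pos": TCP position; "orientation": TCP orientation; "contact_force": force on the tool from outside, world axes, zero at the start; "torque": the same for the moment, N m; "finger_gap": opening from 0.0 (shut) to 1.0 (fully open); "finger_force": force on a finger pad.
Only numpy, scipy, OpenCV 4.12 (cv2) and the standard library are available. Lean on these libraries where they do the work, as an engineer would, in place of code of your own. Each camera call takes 0.05 s, during which the arm holds its last target. There are 200 camera calls.

## Working session

There is one attempt and no reset: what is moved stays moved. The work goes in short steps, Python scripts to look and compute and a shell command to move; the robot and the scene stay as the last step left them, time stands still between calls to the robot, and variables do not carry over. Pictures are saved under pics/ and viewed, at most 11 in all, crops included, and the job is handed in when it is done.

```bash
ls; mkdir -p pics
cat > h.py <<'E'
import numpy as np, cv2
from plant import sense, grab_frame, outline_of, mark_of
def campose(p,s=None):
    if "R" in p: R=np.array(p["R"]);t=np.array(p["t"]); return R.T,-R.T@t
    T=np.array(p["T_tool_cam"]);Ro=np.array(s["orientation"]);tp=np.array(s["tcp_pos"])
    return Ro@T[:3,:3], Ro@T[:3,3]+tp
def ray(p,rc):
    K=np.array(p["K"]);u=np.array([(rc[1]-K[0,2])/K[0,0],(rc[0]-K[1,2])/K[1,1]]);v=u.copy()
    for _ in range(20): v=u/(1+p["k1"]*(v@v))
    return np.array([v[0],v[1],1.])
def onplane(p,rc,z,s=None):
    R,c=campose(p,s);d=R@ray(p,rc);return c+d*(z-c[2])/d[2]
def bydepth(p,rc,s=None):
    R,c=campose(p,s);r,k=int(round(rc[0])),int(round(rc[1]))
    return c+R@ray(p,rc)*float(p["depth"][r,k])
def project(p,X,s=None):
    R,c=campose(p,s);q=R.T@(np.array(X)-c);v=q[:2]/q[2];v=v*(1+p["k1"]*(v@v));K=np.array(p["K"])
    return np.array([K[1,1]*v[1]+K[1,2],K[0,0]*v[0]+K[0,2]])
def save(p,n,crop=None,scale=1):
    f=p["frame"]
    if crop: f=f[crop[0]:crop[1],crop[2]:crop[3]]
    f=cv2.resize(f,None,fx=scale,fy=scale,interpolation=cv2.INTER_CUBIC)
    cv2.imwrite("pics/"+n,f[:,:,::-1])
E
python3 - <<'E'
from h import *
s=sense();print(s)
p=grab_frame("top");q=grab_frame("scene")
a=p["frame"];b=q["frame"]
save(p,"top0.png",scale=1.42);save(q,"scene0.png",scale=1.42)
for n,pp in(("top",p),("scene",q)):
    print(n,campose(pp)[1],campose(pp)[0].round(2).tolist(),pp["K"].tolist() if hasattr(pp["K"],"tolist") else pp["K"])
for n in["platen","side_rail","drive_box","dial_grip","stop_face","slide_1","lens_can","dish","drop_bottle"]:
    for m in mark_of(p,n)[:4]: print(n,m["p"],m["centre"],bydepth(p,m["centre"]).round(4))
    for m in mark_of(q,n)[:4]: print("  scene",n,m["p"],m["centre"],bydepth(q,m["centre"]).round(4))
E
```

```text
pics
{'clock': 0.0, 'joints': array([-75.09789777,  34.38471463,  -0.14592728,  91.68079414,
         0.10314129,  54.02330601,  -4.56997015]), 'joint_velocities': array([ 0.06711849, -0.01429498,  0.00812758,  0.06209231, -0.0175796 ,
       -0.00103031, -0.01885272]), 'joint_efforts': array([-7.45607449e-04, -7.65059853e+01,  1.49737637e+00, -2.52357101e+01,
       -5.23314625e-02,  1.67134381e-02,  1.47972705e-04]), 'tcp_pos': array([0.2394372 , 0.68380384, 0.21775827]), 'orientation': array([[-9.43853320e-01,  3.30364600e-01, -3.77088295e-04],
       [ 3.30364785e-01,  9.43852136e-01, -1.50130288e-03],
       [-1.40061731e-04, -1.54158640e-03, -9.99998802e-01]]), 'contact_force': array([ 0.0190932 , -0.32415748,  0.30864995]), 'torque': array([0.00343658, 0.00579581, 0.02496649]), 'finger_force': 0.0, 'finger_gap': 0.9987703154317192}
top [ 0.53119273 -0.02764475  0.90642802] [[-0.01, -0.99, 0.1], [-1.0, 0.01, -0.03], [0.03, -0.1, -0.99]] [[426.71936007438256, 0.0, 277.2397013273729], [0.0, 426.71936007438256, 208.86300617349602], [0.0, 0.0, 1.0]]
scene [0.21915065 0.4762874  0.6
[... 942 characters left out ...]
0.39 [238.3, 310.2] [ 0.5592 -0.1237  0.0126]
  scene slide_1 0.87 [224.6, 320.3] [ 0.5252 -0.1193  0.0247]
  scene slide_1 0.8 [238.3, 305.6] [ 0.5293 -0.0617  0.024 ]
  scene slide_1 0.67 [210.7, 335.2] [ 0.5227 -0.1868  0.0215]
lens_can 0.58 [247.8, 247.3] [0.5407 0.0069 0.0448]
  scene lens_can 0.57 [267.4, 281.0] [0.5299 0.0336 0.0142]
dish 0.78 [178.9, 310.0] [ 0.6859 -0.1264  0.0091]
  scene dish 0.48 [206.0, 265.8] [ 0.6819 -0.1156  0.0086]
drop_bottle 0.74 [186.4, 380.3] [ 0.661  -0.2643  0.058 ]
drop_bottle 0.23 [250.4, 289.0] [ 0.5345 -0.0781  0.0236]
  scene drop_bottle 0.87 [179.5, 303.1] [ 0.6622 -0.2598  0.0143]
  scene drop_bottle 0.62 [184.5, 360.5] [ 0.4998 -0.2664  0.0627]
```

Run:
```python
from h import *
p=grab_frame("top");save(p,"topc.png",(150,310,220,430),3.8)
```

```text
(no output)
```

View pics/topc.png

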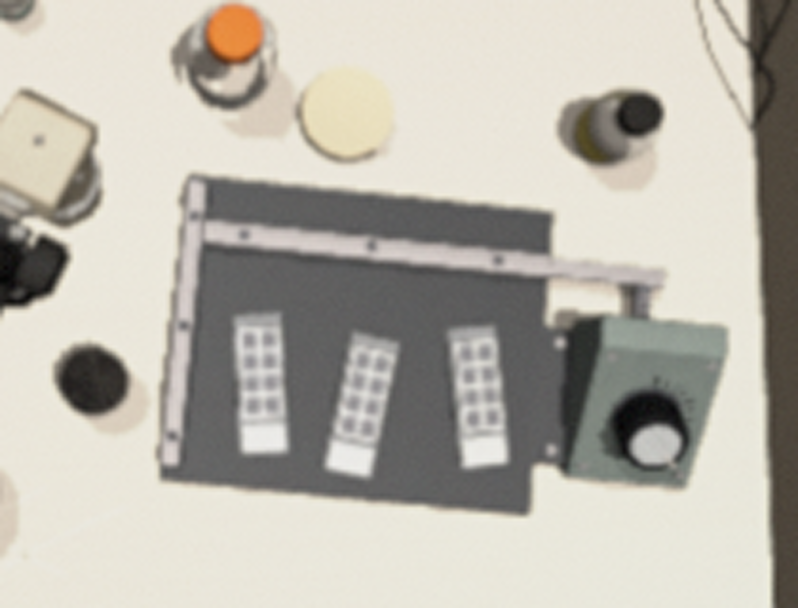

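View pics/scene0.png

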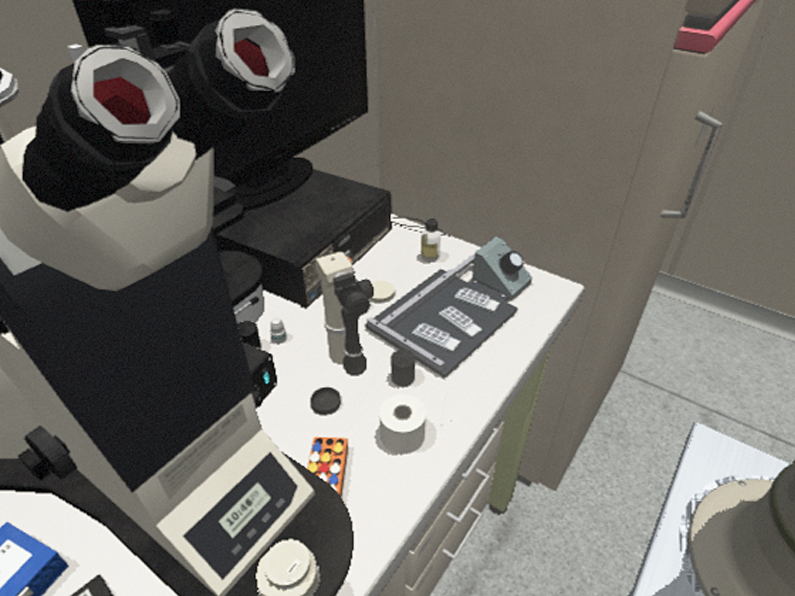

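The top view shows the dark plate with corners near (162,478), (530,513), (552,213) and (190,177) in crop pixels. The three slides are spaced apart with their frosted ends towards the robot. The dial is at about (655,440). The scene view shows a microscope to the left, and I need to know where it is before moving.

```bash
cat >> h.py <<'E'
def cloud(p,s=None,step=2):
    K=np.array(p["K"]);h,w=p["depth"].shape
    r,c=np.mgrid[0:h:step,0:w:step];D=p["depth"][r,c]
    u=np.stack([(c-K[0,2])/K[0,0],(r-K[1,2])/K[1,1]],-1);v=u.copy()
    for _ in range(15): v=u/(1+p["k1"]*(v**2).sum(-1,keepdims=True))
    R,t=campose(p,s);X=np.concatenate([v,np.ones(v.shape[:2]+(1,))],-1)*D[...,None]
    return (X@R.T+t)[D>0]
E
python3 - <<'E'
from h import *
p=grab_frame("top");q=grab_frame("scene")
C=[]
for x,y in[(162,478),(530,513),(552,213),(190,177)]:
    C.append(onplane(p,(150+y/3.8,220+x/3.8),.012));print(C[-1].round(4))
C=np.array(C);print("yaw",np.degrees(np.arctan2(*(C[0]-C[1])[[0,1]])),np.degrees(np.arctan2(*(C[3]-C[2])[[0,1]])), "x-dir",[np.degrees(np.arctan2(*(d)[[1,0]])) for d in (C[3]-C[0],C[2]-C[1])],"len",[np.linalg.norm(C[i]-C[i-1]) for i in range(4)],"ctr",C.mean(0))
for m in outline_of(p,"slide_1")[:3]:
    print(m["p"],m["centre"],m["region"].sum(),cv2.minAreaRect(np.argwhere(m["region"]).astype(np.float32)))
P=np.vstack([cloud(p),cloud(q)])
xs=np.arange(-.2,1.2,.05);ys=np.arange(1.0,-.65,-.05)
print("rows x; cols y from 1.0 down; height cm"); print("      "+" ".join("%3d"%round(y*100) for y in ys))
for x in xs[::-1]:
    print("%5.2f "%x+" ".join("%3s"%("" if not (m:=(P[:,0]>=x)&(P[:,0]<x+.05)&(P[:,1]>=y)&(P[:,1]<y+.05)).any() else int(round(100*np.percentile(P[m,2],98)))) for y in ys))
E
```

```text
[ 0.4827 -0.0231  0.012 ]
[ 0.4601 -0.2253  0.012 ]
[ 0.626  -0.2429  0.012 ]
[ 0.6483 -0.0405  0.012 ]
yaw 6.383948034448427 6.280330135469416 x-dir [np.float64(-5.978151873859905), np.float64(-6.076411973653827)] len [np.float64(0.16649391051363951), np.float64(0.20340642259707192), np.float64(0.1668605067107635), np.float64(0.2036903131941618)] ctr [ 0.55428114 -0.13294312  0.012     ]
0.93 [249.7, 285.5] 470 ((250.0965576171875, 287.858642578125), (36.46637725830078, 13.329898834228516), 3.3664605617523193)
0.8 [253.1, 347.9] 465 ((254.42681884765625, 345.34149169921875), (37.12078857421875, 13.167699813842773), 4.969740390777588)
0.59 [255.4, 314.2] 488 ((255.92311096191406, 314.6153869628906), (13.728129386901855, 37.26206588745117), 78.69007110595703)
rows x; cols y from 1.0 down; height cm
      100  95  90  85  80  75  70  65  60  55  50  45  40  35  30  25  20  15  10   5   0  -5 -10 -15 -20 -25 -30 -35 -40 -45 -50 -55 -60
 1.15                                                                                                                                    
 1.10          
[... 2878 characters left out ...]
 -80
 0.05 -79 -79 -80 -79 -79 -79 -79 -79 -80 -80 -80 -79 -79 -80 -79 -80 -79 -70 -69  11  15  14   1   0   0 -79 -79 -79 -79 -79 -79 -79 -79
-0.00 -80 -79 -79 -80 -80 -80 -79 -80 -79 -79 -80 -80 -79 -80 -79 -80 -80 -70 -70  10               0   0 -79 -79 -79 -79 -79 -79 -79 -79
-0.05 -79 -79 -79 -79 -79 -79 -80 -79 -79 -79 -79 -80 -79 -79 -80 -79 -79 -70                     -70 -70 -80 -79 -79 -79 -79 -79 -79 -79
-0.10 -79 -79 -79 -79 -80 -80 -79 -79 -79 -80 -79 -79 -80 -79 -79 -79 -79 -72                         -70 -79 -79 -79 -79 -79 -79 -79 -79
-0.15 -80 -79 -80 -79 -80 -79 -80 -80 -80 -80 -80 -80 -80 -80 -80 -80 -80 -80                         -80 -80 -79 -79 -79 -79 -79 -79 -79
-0.20
```

```bash
python3 - <<'E'
from h import *
p=grab_frame("top");q=grab_frame("scene")
P=np.vstack([cloud(p,step=1),cloud(q,step=1)])
r=np.hypot(P[:,0],P[:,1]);a=np.degrees(np.arctan2(P[:,1],P[:,0]))
for z in np.arange(.05,.9,.05):
    m=(P[:,2]>=z)&(P[:,2]<z+.05)&(r>.25)&(r<1)
    print("%.2f"%z,[(d,round(float(np.percentile(r[mm],1)),3)) for d in range(0,80,5) if (mm:=m&(a>=d)&(a<d+5)).sum()>5])
m=(P[:,1]<-.35)&(P[:,2]>.1)&(P[:,0]>.2)&(P[:,0]<.8);print("wall y",np.percentile(P[m,1],[1,50,99]))
E
python3 -m handwheel '0 0 -0.2 0 0 0 1;0 0 -0.2 0 0 0 1;0 0 -0.2 0 0 0 1'
python3 -c "
from plant import sense
print(sense()['joints'])"
```

```text
0.05 [(0, 0.626), (5, 0.512), (10, 0.474), (15, 0.688), (20, 0.589), (25, 0.518), (30, 0.503), (35, 0.505), (40, 0.521)]
0.10 [(0, 0.59), (5, 0.587), (10, 0.856), (15, 0.69), (20, 0.629), (25, 0.569), (30, 0.579), (35, 0.545)]
0.15 [(0, 0.577), (5, 0.566), (10, 0.688), (15, 0.689), (20, 0.631), (25, 0.61), (30, 0.634), (35, 0.669)]
0.20 [(0, 0.946), (5, 0.946), (10, 0.856), (15, 0.699), (20, 0.626), (25, 0.607), (30, 0.631), (35, 0.668)]
0.25 [(5, 0.946), (10, 0.95), (20, 0.623), (25, 0.606), (30, 0.631), (35, 0.667)]
0.30 [(10, 0.667), (15, 0.667), (20, 0.624), (25, 0.606), (30, 0.631), (35, 0.667)]
0.35 [(0, 0.798), (5, 0.751), (10, 0.67), (15, 0.673), (20, 0.625), (25, 0.607), (30, 0.631), (35, 0.667)]
0.40 [(0, 0.774), (5, 0.771), (10, 0.778), (15, 0.783), (20, 0.622), (25, 0.607), (30, 0.573), (35, 0.587)]
0.45 [(0, 0.782), (5, 0.776), (10, 0.779), (15, 0.782), (20, 0.762), (30, 0.564), (35, 0.568)]
0.50 [(5, 0.792), (10, 0.787), (30, 0.512), (35, 0.507), (40, 0.546)]
0.55 [(30, 0.503), (35, 0.505), (40, 0.543)]
0.60 []
0.65 []
0.70 []
0.75 []
0.80 []
0.85 []
wall y [-1.57947735 -0.41486526 -0.40916461]
clock: 1.68
tcp_pos: [0.2395, 0.6841, 0.3702]
orientation: [[-0.944, 0.33, 0.0], [0.33, 0.944, -0.0], [-0.0, -0.0, -1.0]]
contact_force: [0.1, 1.2, -0.2]
finger_gap: 1.003
finger_force: 0.0
[-75.44960963  28.09635654   0.43507322  81.01881641  -0.21523453
  70.88695274  -4.28910015]
```

```bash
python3 -m handwheel '0 0 0.12 0 0 0.17 0.4;0 0 0.12 0 0 0.17 0.4;0 0 0.12 0 0 0.17 0.4;0 0 0.12 0 0 0.17 0.4;0 0 0.12 0 0 0.17 0.4' >/dev/null
python3 -m handwheel '0 0 0.12 0 0 0.17 0.4;0 0 0.12 0 0 0.17 0.4;0 0 0.12 0 0 0.17 0.4;0 0 0.12 0 0 0.17 0.4'
python3 -m handwheel '-0.24 0 0 0 0 0 0.4;-0.24 0 0 0 0 0 0.4;-0.24 0 0 0 0 0 0.4;-0.24 0 0 0 0 0 0.4;-0.2 0 0 0 0 0 0.4'
python3 -c "
from plant import sense
print(sense()['joints'])"
```

```text
clock: 2.8
tcp_pos: [0.2395, 0.6844, 0.0978]
orientation: [[0.365, 0.931, 0.0], [0.931, -0.365, 0.0], [0.0, 0.0, -1.0]]
contact_force: [-1.4, 0.4, 0.5]
finger_gap: 0.402
finger_force: 0.0
clock: 3.42
tcp_pos: [0.1344, 0.4117, 0.099]
orientation: [[0.36, 0.933, -0.0], [0.933, -0.36, 0.0], [0.0, -0.0, -1.0]]
contact_force: [-0.4, 0.4, 0.4]
finger_gap: 0.398
finger_force: 0.0
[-90.9405088   28.11150501  16.14761098 135.88057561 -24.40887663
  18.50159633 -74.40881698]
```

```bash
python3 -m handwheel '-0.017 0.24 0 0 0 0.133 0.4;-0.017 0.24 0 0 0 0.133 0.4;-0.017 0.24 0 0 0 0.133 0.4;-0.017 0.24 0 0 0 0.133 0.4;-0.017 0.24 0 0 0 0.133 0.4'
python3 -m handwheel '-0.017 0.24 0 0 0 0.133 0.4;-0.017 0.24 0 0 0 0.133 0.4;-0.017 0.24 0 0 0 0.133 0.4;-0.017 0.24 0 0 0 0.133 0.4;-0.017 0.24 0 0 0 0.133 0.4'
python3 -c "
from plant import sense
print(sense()['joints'])"
```

```text
clock: 4.05
tcp_pos: [0.3595, 0.2189, 0.0988]
orientation: [[0.877, 0.481, 0.002], [0.481, -0.877, 0.001], [0.002, -0.0, -1.0]]
contact_force: [-0.0, 1.2, 0.6]
finger_gap: 0.399
finger_force: 0.0
clock: 4.68
tcp_pos: [0.4045, -0.0736, 0.0988]
orientation: [[0.981, -0.193, 0.002], [-0.193, -0.981, -0.0], [0.002, 0.0, -1.0]]
contact_force: [0.2, 0.0, -0.4]
finger_gap: 0.4
finger_force: 0.0
[-14.40019447  28.38203086  23.8483824  138.96285679 -37.75759386
  18.27782353 -57.97130045]
```

```bash
python3 -m handwheel '0.2 0.1 -0.22 0 0 -0.08 0.8;0.1 0.2 -0.22 0 0 0 1;0.05 0.05 -0.22 0 0 0 1;0 0 0 0 0 0 1'
python3 - <<'E'
from h import *
s=sense();p=grab_frame("wrist");save(p,"w1.png",scale=1.42)
print(s["joints"],p["T_tool_cam"],p["K"],p["k1"])
np.savez("w1.npz",d=p["depth"],pos=s["tcp_pos"],ori=s["orientation"])
for n in["platen","side_rail","drive_box","dial_grip","stop_face","slide_1"]:
    for m in mark_of(p,n)[:4]: print(n,m["p"],m["centre"],bydepth(p,m["centre"],s).round(4))
E
```

```text
clock: 5.18
tcp_pos: [0.4682, -0.1563, 0.2448]
orientation: [[0.994, -0.108, 0.008], [-0.108, -0.994, -0.001], [0.008, 0.001, -1.0]]
contact_force: [-0.3, -0.4, -0.4]
finger_gap: 0.779
finger_force: 0.0
[-19.28543332  19.8994385   41.84304538 121.66456939 -19.04641278
  44.41074524 -61.62685636] [[-2.68765509e-04 -9.64754668e-01 -2.63150828e-01  7.31134337e-02]
 [ 9.99999801e-01 -4.09298934e-04  4.79221753e-04  7.78664982e-04]
 [-5.70038777e-04 -2.63150647e-01  9.64754586e-01 -1.67156388e-01]
 [ 0.00000000e+00  0.00000000e+00  0.00000000e+00  1.00000000e+00]] [[319.31519288   0.         276.93150774]
 [  0.         319.31519288 207.74630611]
 [  0.           0.           1.        ]] -0.05659852583307625
platen 0.67 [114.1, 249.4] [ 0.554  -0.1339  0.0191]
side_rail 0.81 [112.8, 172.4] [ 0.5665 -0.0405  0.0125]
drive_box 0.61 [132.9, 302.6] [ 0.5256 -0.1941  0.0274]
drive_box 0.16 [114.0, 246.0] [ 0.5546 -0.1298  0.0179]
dial_grip 0.69 [142.5, 384.5] [ 0.5084 -0.2762  0.0716]
stop_face 0.65 [76.5, 247.0] [ 0.5974 -0.1359  0.012 ]
slide_1 0.96 [138.5, 251.0] [ 0.5257 -0.1327  0.0263]
slide_1 0.88 [138.6, 203.0] [ 0.532  -0.0759  0.0264]
slide_1 0.84 [133.0, 302.1] [ 0.5256 -0.1935  0.0274]
```

View pics/w1.png

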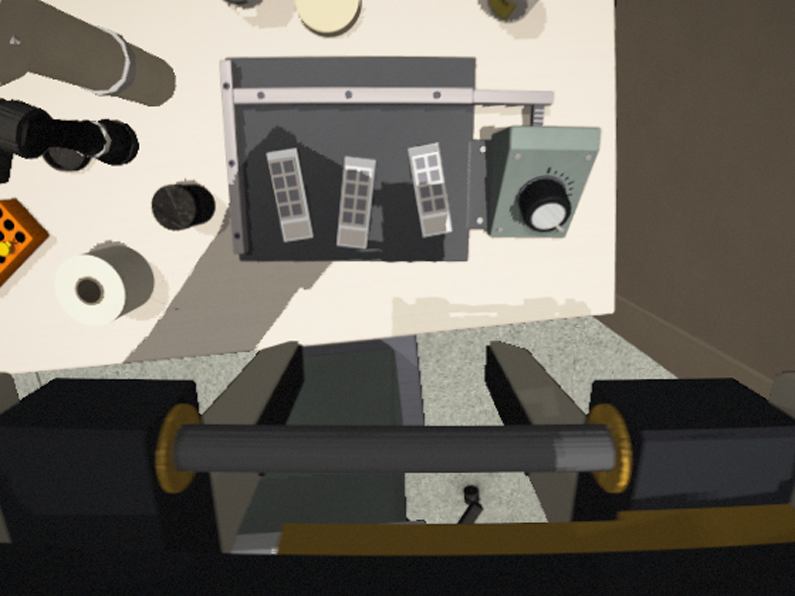

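Run:
```python
from h import *
s=sense();p=grab_frame("wrist");t=grab_frame("top")
C=np.array([onplane(p,(y/1.42,x/1.42),.012,s) for x,y in[(240,260),(469,262),(475,57),(222,58)]])
print(C.round(4).tolist(),"x-dir",[np.degrees(np.arctan2(*(d)[[1,0]])).round(2) for d in (C[3]-C[0],C[2]-C[1])],np.degrees(np.arctan2(*(C[1]-C[0])[[0,1]])),"len",[np.linalg.norm(C[i]-C[i-1]).round(4) for i in range(4)],"ctr",C.mean(0))
# dial: depth plane of the cap, and the sloping face
c0=np.array([.554,-.133]);a=np.radians(-6.);M=np.array([[np.cos(a),-np.sin(a)],[np.sin(a),np.cos(a)]])
for n,q,ss in(("wrist",p,s),("top",t,None)):
    X=cloud(q,ss,1);L=np.c_[(X[:,:2]-c0)@M,X[:,2]]*1000
    L=L[(abs(L[:,0]+18)<44)&(abs(L[:,1]+154)<34)&(L[:,2]>10)]
    face=18+(L[:,0]+18+44)*50/72
    off=(L[:,2]-face)*np.cos(np.radians(34.8))
    k=(off>21)&(off<30)&(L[:,0]<5)
    f=(abs(off)<8)&(L[:,0]<8)
    print(n,"face off med",np.median(off[f]),"cap n",k.sum(),"centre",L[k].mean(0),L[k].min(0),L[k].max(0),"off",np.median(off[k]))
    for m in outline_of(q,"dial_grip")[:1]: print(m["p"],m["centre"],m["region"].sum())
    for m in outline_of(q,"slide_1")[:3]:
        r=cv2.minAreaRect(np.argwhere(m["region"]).astype(np.float32));B=cv2.boxPoints(r)
        W=np.array([onplane(q,b,.017,ss) for b in B]);l=(W[:,:2]-c0)@M*1000
        e=[l[1]-l[0],l[2]-l[1]];e=max(e,key=np.linalg.norm)
        print("slide",m["p"],l.mean(0).round(1),"ang",(np.degrees(np.arctan2(e[1],e[0]))+90)%180-90,"size",np.linalg.norm(l[1]-l[0]).round(1),np.linalg.norm(l[2]-l[1]).round(1))
    for m in mark_of(q,"stop_face")[:1]: print("stop",((onplane(q,m["centre"],.012,ss)[:2]-c0)@M*1000).round(1))
    for m in mark_of(q,"dial_grip")[:1]: print("grip",((onplane(q,m["centre"],.06,ss)[:2]-c0)@M*1000).round(1))
```

```text
[[0.4764, -0.0184, 0.012], [0.4528, -0.2209, 0.012], [0.6199, -0.237, 0.012], [0.6419, -0.0342, 0.012]] x-dir [np.float64(-5.47), np.float64(-5.52)] -173.36192229679446 len [np.float64(0.1662), np.float64(0.2039), np.float64(0.1678), np.float64(0.204)] ctr [ 0.54775483 -0.12761631  0.012     ]
wrist face off med 1.4695070940628767 cap n 786 centre [ -37.37496674 -150.2045513    67.24202986] [ -54.00979718 -169.26360134   55.81340245] [ -22.16233293 -133.47629398   75.63810977] off 26.869095818376856
0.61 [138.3, 388.7] 1105
slide 0.94 [-25.9  54.4] ang 7.444148373859406 size 28.0 77.6
slide 0.89 [-22.2 -64.3] ang 9.341500884711138 size 26.4 75.3
slide 0.69 [-33.7  -1.4] ang -8.167328926595246 size 77.0 27.4
stop [43.7  3.5]
grip [ -30.6 -150.9]
top face off med -0.42758363099076924 cap n 104 centre [ -33.77416147 -144.43710784   67.33753889] [ -47.48755158 -158.71510046   55.88338529] [ -22.09753899 -133.78851166   75.38385879] off 24.447329323151976
0.62 [262.2, 389.6] 195
slide 0.8 [-24.5  53.8] ang 8.351664323332102 size 30.0 75.5
slide 0.6 [-26.   -3.3] ang -6.550414480493259 size 62.7 25.7
slide 0.57 [-21.5 -66.2] ang 9.304187358939998 size 27.4 75.7
stop [48.4 -6.3]
grip [ -34.8 -155.1]
```

```bash
python3 -m handwheel '0.08 0.157 0.173 0 0 0 1;0.08 0.157 0.173 0 0 0 1;0.08 0.157 0.173 0 0 0 1' >/dev/null
python3 -m handwheel '0 0 0 0 0.146 0 1;0 0 0 0 0.146 0 1;0 0 0 0 0.146 0 1;0 0 0 0 0.146 0 1;0 0 0 0 0 0 1'
python3 -c "
from plant import sense
print(sense()['joints'])"
```

```text
clock: 7.02
tcp_pos: [0.5266, -0.3007, 0.1497]
orientation: [[0.895, -0.093, 0.436], [-0.105, -0.994, 0.005], [0.433, -0.05, -0.9]]
contact_force: [-0.4, 0.3, -0.9]
finger_gap: 1.0
finger_force: 0.0
[ 43.82554194  28.12268028 -16.45331911 127.3076265  -59.42167929
   6.31585471  -7.05474586]
```

```bash
cat > kin.py <<'E'
import numpy as np, itertools
from scipy.optimize import least_squares
from scipy.spatial.transform import Rotation as Ro
LO=np.array([-147.43,-19.82,-74.19,6.32,-59.91,6.04,-150.56]);HI=np.array([147.43,112.94,73.91,146.72,239.91,106.73,150.56])
def Rz(a): return Ro.from_euler('z',a,degrees=True).as_matrix()
def Ry(a): return Ro.from_euler('y',a,degrees=True).as_matrix()
def fk(q,P,S):
    h,L1,a1,L2,a2,Lt,o1,o7,b=P; 
    R=Rz(S[0]*q[0]+o1);p=np.array([0,0,h])+R@[b,0,0]
    R=R@Ry(q[1])@Rz(S[1]*q[2]);p=p+R@[a1,0,L1]
    R=R@Ry(q[3])@Rz(S[2]*q[4]);p=p+R@[a2,0,L2]
    R=R@Ry(q[5])@Rz(S[3]*q[6]+o7);p=p+R@[0,0,Lt]
    return p,R
E
python3 - <<'E'
from kin import *
from plant import sense
s=sense()
D=[([-75.098,34.385,-.146,91.681,.103,54.023,-4.57],[.2394,.6838,.2178],[[-.9439,.3304,0],[.3304,.9439,0],[0,0,-1]]),
([-75.45,28.096,.435,81.019,-.215,70.887,-4.289],[.2395,.6841,.3702],[[-.944,.33,0],[.33,.944,0],[0,0,-1]]),
([-90.94,28.11,16.148,135.88,-24.409,18.502,-74.409],[.1344,.4117,.099],[[.36,.933,0],[.933,-.36,0],[0,0,-1]]),
([-14.4,28.382,23.848,138.963,-37.758,18.278,-57.971],[.4045,-.0736,.0988],[[.981,-.193,.002],[-.193,-.981,0],[.002,0,-1]]),
([-19.285,19.899,41.843,121.665,-19.046,44.411,-61.627],[.4682,-.1563,.2448],[[.994,-.108,.008],[-.108,-.994,-.001],[.008,.001,-1]]),
(s["joints"],s["tcp_pos"],s["orientation"])]
best=None
for S in itertools.product([1,-1],repeat=4):
  for o7 in (0,90,180,-90):
    def f(P): 
        out=[]
        for q,p,R in D:
            a,B=fk(q,P,S);out+=[*(a-p)*5,*(B-np.array(R)).ravel()]
        return out
    r=least_squares(f,[.36,.45,0,.45,0,.38,0,o7,0])
    if best is None or r.cost<best[0]: best=(r.cost,S,r.x);
print(best)
for d in D: print((fk(d[0],best[2],best[1])[0]-d[1]).round(4))
np.savez("kin.npz",S=best[1],P=best[2])
E
```

```text
(np.float64(0.00404478091826199), (-1, -1, -1, -1), array([ 2.87098230e-01,  6.08191486e-01,  3.41644820e-02,  4.36465316e-01,
       -8.77552890e-03,  3.00155609e-01, -4.54240615e+00,  8.55335558e+01,
       -8.17961851e-03]))
[-0.0005 -0.0035  0.0019]
[ 0.0006 -0.0014  0.0025]
[-0.0089  0.005  -0.0022]
[ 0.0007  0.005  -0.0031]
[-0.0006 -0.0069  0.0019]
[ 0.0001 -0.0013 -0.0011]
```

```bash
cat >> kin.py <<'E'
def fk2(q,P):
    h,b,a1,c1,L1,a2,c2,L2,a3,c3,Lt,o1,o7,o2,o4,o6,tx,ty=P
    R=Rz(-q[0]+o1);p=np.array([0,0,h])+R@[b,0,0]
    R=R@Ry(q[1]+o2)@Rz(-q[2]);p=p+R@[a1,c1,L1]
    R=R@Ry(q[3]+o4)@Rz(-q[4]);p=p+R@[a2,c2,L2]
    R=R@Ry(q[5]+o6);p=p+R@[a3,c3,0]
    R=R@Rz(-q[6]+o7);p=p+R@[0,0,Lt]
    return p,R
def ik(p,R,P,q0,seeds=12):
    best=None;rng=np.random.default_rng(0)
    f=lambda q:np.r_[(fk2(q,P)[0]-p)*10,Ro.from_matrix(fk2(q,P)[1].T@R).as_rotvec()*2]
    for i in range(seeds):
        x=q0 if i==0 else rng.uniform(LO,HI); x=np.clip(x,LO+.5,HI-.5)
        r=least_squares(f,x,bounds=(LO,HI),x_scale=30.)
        if best is None or r.cost<best[0]: best=(r.cost,r.x)
        if best[0]<1e-8: break
    return best
E
python3 - <<'E'
from kin import *
from plant import sense
s=sense()
D=[([-75.098,34.385,-.146,91.681,.103,54.023,-4.57],[.2394,.6838,.2178],[[-.9439,.3304,0],[.3304,.9439,0],[0,0,-1]]),
([-75.45,28.096,.435,81.019,-.215,70.887,-4.289],[.2395,.6841,.3702],[[-.944,.33,0],[.33,.944,0],[0,0,-1]]),
([-90.94,28.11,16.148,135.88,-24.409,18.502,-74.409],[.1344,.4117,.099],[[.36,.933,0],[.933,-.36,0],[0,0,-1]]),
([-14.4,28.382,23.848,138.963,-37.758,18.278,-57.971],[.4045,-.0736,.0988],[[.981,-.193,.002],[-.193,-.981,0],[.002,0,-1]]),
([-19.285,19.899,41.843,121.665,-19.046,44.411,-61.627],[.4682,-.1563,.2448],[[.994,-.108,.008],[-.108,-.994,-.001],[.008,.001,-1]]),
(s["joints"],s["tcp_pos"],s["orientation"])]
P0=np.array([.287,0,.034,0,.608,0,0,.436,0,0,.3,-4.54,85.5,0,0,0,0,0]);reg=np.r_[np.ones(11)*.02,np.ones(5)*.005,1,1]
def f(P):
    out=[]
    for q,p,R in D:
        a,B=fk2(q,P);out+=[*(a-p)*5,*(B-np.array(R)).ravel()]
    return np.r_[out,(P-P0)*reg*.1]
r=least_squares(f,P0,x_scale=np.r_[np.ones(11)*.1,np.ones(5)*10,1,1]);P=r.x;print(r.cost,P.round(4))
for d in D: print((fk2(d[0],P)[0]-d[1]).round(4), (fk2(d[0],P)[1]-np.array(d[2])).round(3).ravel().tolist())
np.save("P.npy",P)
g=np.array([.5147,-.2802,.049]);a=np.radians(-6)
def tool(tilt,side,yaw):
    # tool z tilted forward by tilt (platen x) and sideways, tool rotated by yaw about it
    R0=np.diag([1.,-1,-1]);return Rz(-6)@R0@Ry(tilt)@Ro.from_euler('x',side,degrees=True).as_matrix()@Rz(yaw)
q0=s["joints"]
for tilt in (35,27,20,10,0):
    print(tilt,[(y,round(float(np.sqrt(2*ik(g+[0,0,.003*(35-tilt)/5],tool(tilt,0,y),P,q0)[0])),3)) for y in (90,45,0,-45,-90,-135)])
E
```

```text
0.001001613852379051 [ 3.18900e-01  1.69000e-02  1.23000e-02 -2.45000e-02  5.80200e-01
 -4.00000e-04 -4.00000e-03  4.32900e-01 -1.13000e-02 -3.90000e-03
  3.17100e-01 -1.87460e+00  8.82507e+01  4.75300e-01 -1.06920e+00
  6.77800e-01  0.00000e+00  0.00000e+00]
[-0.0011 -0.0018  0.0021] [0.001, 0.002, -0.001, 0.002, -0.001, -0.003, -0.0, -0.003, 0.0]
[ 0.0003  0.0024 -0.0018] [0.001, 0.002, -0.0, 0.002, -0.001, -0.001, -0.0, -0.001, 0.0]
[-0.0027  0.0027  0.0009] [-0.001, 0.0, -0.003, 0.0, 0.001, 0.0, -0.001, -0.003, 0.0]
[-0.0028  0.001   0.0011] [0.0, 0.001, 0.001, 0.001, -0.0, 0.003, 0.001, -0.004, 0.0]
[-0.0016 -0.0023  0.0005] [0.0, 0.002, -0.001, 0.002, -0.0, -0.003, -0.001, 0.002, 0.0]
[ 0.0006 -0.0019 -0.0028] [-0.005, -0.002, 0.009, 0.0, -0.0, -0.007, 0.01, 0.005, 0.004]
35 [(90, 0.0), (45, 0.0), (0, 0.0), (-45, 0.0), (-90, 0.0), (-135, 0.0)]
27 [(90, 0.0), (45, 0.0), (0, 0.0), (-45, 0.0), (-90, 0.0), (-135, 0.0)]
20 [(90, 0.0), (45, 0.0), (0, 0.024), (-45, 0.0), (-90, 0.0), (-135, 0.0)]
10 [(90, 0.0), (45, 0.0), (0, 0.0), (-45, 0.0), (-90, 0.0), (-135, 0.0)]
0 [(90, 0.0), (45, 0.0), (0, 0.0), (-45, 0.0), (-90, 0.0), (-135, 0.0)]
```

Run:
```python
from kin import *
from plant import sense
P=np.load("P.npy");q0=sense()["joints"];g=np.array([.5147,-.2802,.049])
def tool(tilt,yaw): return Rz(-6)@np.diag([1.,-1,-1])@Ry(tilt)@Rz(yaw)
rng=np.random.default_rng(1)
for tilt,yaw in((35,0),(35,-90),(25,0)):
    R=tool(tilt,yaw);p=g+[0,0,.02];out=[]
    f=lambda q:np.r_[(fk2(q,P)[0]-p)*10,Ro.from_matrix(fk2(q,P)[1].T@R).as_rotvec()*2]
    for i in range(40):
        r=least_squares(f,rng.uniform(LO,HI),bounds=(LO,HI),x_scale=30.)
        if r.cost<1e-6: out.append(r.x)
    out=np.array(out);print(tilt,yaw,len(out))
    for o in sorted(out.tolist(),key=lambda o:o[4])[::3]: print(np.round(o,0))
```

```text
35 0 14
[ 66.  46. -45. 137. 155.  26. 151.]
[ 66.  46. -44. 137. 155.  26. 150.]
[ 48.  39. -20. 136. 192.  23. 108.]
[ 33.  38.   0. 136. 214.  29.  82.]
[ -3.  54.  53. 136. 239.  62.  45.]
35 -90 26
[ 81.  66. -74. 137. 124.  47. -79.]
[ 76.  55. -60. 137. 135.  34. -95.]
[  69.   49.  -50.  137.  147.   28. -111.]
[  68.   48.  -48.  137.  149.   27. -113.]
[  62.   44.  -39.  137.  163.   24. -129.]
[  59.   42.  -34.  136.  171.   23. -138.]
[  55.   41.  -29.  136.  179.   23. -147.]
[ 13.  42.  27. 136. 230.  42. 151.]
[ -6.  59.  59. 136. 239.  67. 132.]
25 0 16
[ 52.  38. -28. 131. 147.   9. 151.]
[ 50.  38. -25. 131. 155.   8. 142.]
[ 42.  36. -16. 130. 192.   7. 103.]
[ 38.  36. -11. 130. 211.   8.  83.]
[ 24.  36.   7. 131. 239.  16.  52.]
[ 23.  36.   8. 131. 240.  17.  51.]
```

```bash
python3 -m handwheel '0 0 0 0 -0.15 0 1;0 0 0 0 -0.15 0 1;-0.076 -0.076 0 0 0 0 1;0 0 0 0 0 0 1;0 0 0 0 0 0 1'
python3 - <<'E'
from h import *
s=sense();p=grab_frame("wrist");save(p,"w2.png",scale=1.42);print(s["joints"],s["tcp_pos"],s["orientation"].round(3).tolist())
for m in mark_of(p,"dial_grip")[:2]: print(m["p"],m["centre"],onplane(p,m["centre"],.058,s).round(4))
X=cloud(p,s,1);X=X[(abs(X[:,0]-.51)<.06)&(abs(X[:,1]+.28)<.05)&(X[:,2]>.02)&(X[:,2]<.085)]
n=np.array([-.571,.060,.819])
# face plane: offset along n histogram
o=X@n;h,e=np.histogram(o,np.arange(o.min(),o.max(),.002));print([(round(e[i],3),int(h[i])) for i in range(len(h)) if h[i]>150])
np.save("X.npy",X)
E
```

```text
clock: 7.65
tcp_pos: [0.517, -0.2722, 0.1319]
orientation: [[0.955, -0.073, 0.286], [-0.09, -0.995, 0.046], [0.281, -0.07, -0.957]]
contact_force: [0.4, -0.5, -0.0]
finger_gap: 1.006
finger_force: 0.0
[ 21.17317009  28.81626751   9.66703225 125.40405421 -50.77167737
  19.47774966 -18.34237113] [ 0.51699032 -0.27217317  0.13190014] [[0.955, -0.073, 0.286], [-0.09, -0.995, 0.046], [0.281, -0.07, -0.957]]
0.73 [235.8, 202.8] [ 0.5273 -0.208   0.058 ]
0.66 [84.9, 135.3] [ 0.6585 -0.1575  0.058 ]
[(np.float64(-0.282), 341), (np.float64(-0.28), 381), (np.float64(-0.278), 419), (np.float64(-0.276), 815), (np.float64(-0.274), 3759), (np.float64(-0.272), 328), (np.float64(-0.25), 319), (np.float64(-0.248), 903)]
```

View pics/w2.png

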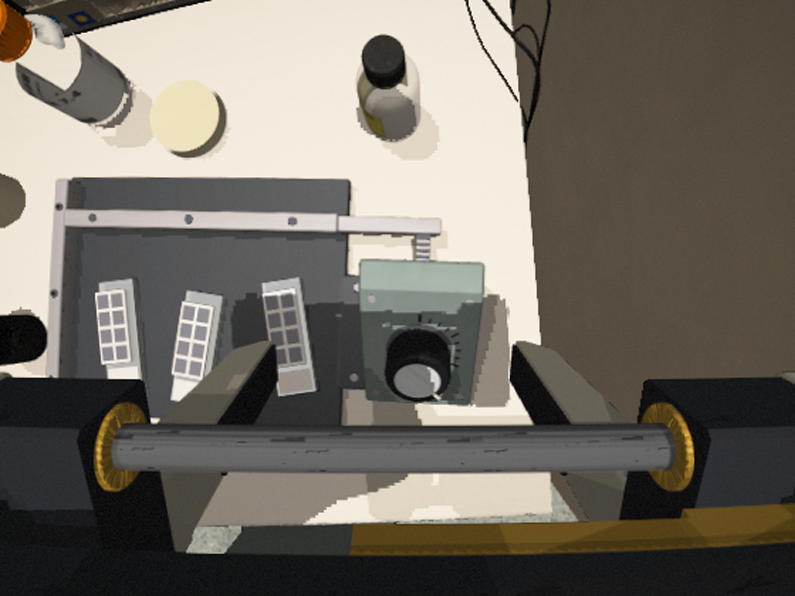

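Run:
```python
from h import *
X=np.load("X.npy");n=np.array([-.571,.060,.819]);o=X@n
k=X[(o>-.251)&(o<-.2455)];u=np.array([.9945,-.1045,0]);u-=n*(u@n);u/=np.linalg.norm(u);v=np.cross(n,u)
A=np.c_[k@u,k@v].astype(np.float32)
(c,r)=cv2.minEnclosingCircle(A);lo,hi=np.percentile(A,[1,99],axis=0);print(len(k),c,r,(lo+hi)/2,hi-lo,A.mean(0))
c=(lo+hi)/2
top=c[0]*u+c[1]*v+n*-.248;grip=top-n*.011;print("top",top,"grip",grip)
f=X[(abs(o+.273)<.004)];q=np.c_[f[:,:2],np.ones(len(f))];print("face plane",np.linalg.lstsq(q,f[:,2],rcond=None)[0])
s=sense();zt=np.array(s["orientation"])[:,2];print("tool tilt to dial",np.degrees(np.arccos(-zt@n)),s["tcp_pos"],s["clock"])
```

```text
1283 (0.46821755170822144, -0.2264818549156189) 0.018670376390218735 [ 0.46849065 -0.22587136] [0.03289194 0.03274619] [ 0.4700658  -0.22595312]
top [ 0.49944004 -0.27964062  0.06592315] grip [ 0.50572104 -0.28030062  0.05691415]
face plane [ 0.6846923  -0.07754324 -0.32818448]
tool tilt to dial 19.139371969076247 [ 0.51662671 -0.27341539  0.13202463] 7.75
```

```bash
cat > sim.py <<'E'
from kin import *
from plant import sense
P=np.load("P.npy");n=np.array([-.571,.060,.819]);d=-n;grip=np.array([.506,-.2803,.057])
ex=np.array([.9945,-.1045,0]);X=ex-d*(ex@d);X/=np.linalg.norm(X);Y=np.cross(d,X);A=np.c_[X,Y,d]   # dial-aligned tool frame (tool z into face)
def pose(delta,phi,k=.007,up=0):
    R=A@Rz(phi)@Ry(-delta);return grip+R[:,2]*k+[0,0,up],R
def step(q,p,R):
    f=lambda x:np.r_[(fk2(x,P)[0]-p)*50,Ro.from_matrix(fk2(x,P)[1].T@R).as_rotvec()*10,(x-q)*.003]
    r=least_squares(f,np.clip(q,LO+.01,HI-.01),bounds=(LO,HI),x_scale=30.)
    a,B=fk2(r.x,P);return r.x,np.linalg.norm(a-p)*1000,np.degrees(np.linalg.norm(Ro.from_matrix(B.T@R).as_rotvec()))
if __name__=="__main__":
    q0=np.array(sense()["joints"])
    for delta in(19,27,35):
        for sgn in(1,-1):
            q=q0;out=[]
            p,R=pose(delta,0,up=.04);q,*_=step(q,p,R)
            for phi in range(0,121,10):
                q,e,a=step(q,*pose(delta,sgn*phi,up=.0))
                if phi%20==0: out.append((sgn*phi,round(e,1),round(a,1),q.round().astype(int).tolist()))
            print(delta);[print("  ",o) for o in out]
E
python3 sim.py
```

```text
19
   (0, np.float64(1.2), np.float64(1.1), [27, 37, -1, 127, -60, 6, -10])
   (20, np.float64(0.0), np.float64(0.0), [36, 38, -8, 126, -60, 9, -25])
   (40, np.float64(0.0), np.float64(0.0), [46, 39, -17, 125, -60, 11, -40])
   (60, np.float64(0.0), np.float64(0.0), [59, 43, -30, 126, -60, 8, -54])
   (80, np.float64(2.0), np.float64(1.8), [69, 48, -40, 126, -60, 6, -68])
   (100, np.float64(6.1), np.float64(5.3), [75, 52, -45, 126, -60, 6, -82])
   (120, np.float64(11.2), np.float64(9.9), [80, 56, -50, 126, -60, 6, -97])
19
   (0, np.float64(1.2), np.float64(1.1), [27, 37, -1, 127, -60, 6, -10])
   (-20, np.float64(5.0), np.float64(4.3), [16, 37, 10, 126, -60, 6, 4])
   (-40, np.float64(10.0), np.float64(8.7), [7, 38, 18, 126, -60, 6, 19])
   (-60, np.float64(15.9), np.float64(13.9), [1, 40, 24, 126, -60, 6, 35])
   (-80, np.float64(22.4), np.float64(19.7), [-2, 40, 27, 126, -60, 6, 52])
   (-100, np.float64(28.8), np.float64(25.4), [1, 38, 24, 126, -60, 6, 74])
   (-120, np.float64(34.2), np.float64(30.2), [15, 35, 11, 126, -60, 6, 101])
27
   (0, np.float64(0.0), np.float64(0.0),
[... 1386 characters left out ...]
0, 39, -66])
   (100, np.float64(0.0), np.float64(0.0), [75, 56, -39, 121, -60, 24, -76])
   (120, np.float64(1.4), np.float64(1.3), [91, 71, -59, 126, -60, 6, -84])
35
   (0, np.float64(0.0), np.float64(0.0), [6, 42, 26, 117, -37, 28, -37])
   (-20, np.float64(0.0), np.float64(0.0), [-2, 43, 29, 122, -30, 17, -32])
   (-40, np.float64(0.3), np.float64(0.2), [-12, 47, 36, 126, -51, 6, -1])
   (-60, np.float64(8.6), np.float64(7.6), [-22, 53, 45, 126, -60, 6, 18])
   (-80, np.float64(18.7), np.float64(16.5), [-30, 59, 52, 125, -60, 6, 28])
   (-100, np.float64(29.4), np.float64(26.1), [-36, 65, 56, 125, -60, 6, 37])
   (-120, np.float64(40.6), np.float64(36.2), [-40, 71, 60, 124, -60, 6, 46])
```

```bash
cat > rows.py <<'E'
from sim import *
def delta(p,R,s=None):
    s=s or sense();R0=np.array(s["orientation"]);t=R0.T@(p-np.array(s["tcp_pos"]))/.25
    r=np.degrees(Ro.from_matrix(R0.T@R).as_rotvec())/60
    print("shift",t.round(3),"turn",r.round(3),"min rows",max(np.linalg.norm(t)*4,np.linalg.norm(r)*60/10.7).round(2))
def between(a,b):
    p0,R0=a;p1,R1=b;print("shift",(R0.T@(p1-p0)/.25).round(3),"turn",(np.degrees(Ro.from_matrix(R0.T@R1).as_rotvec())/60).round(4))
E
python3 - <<'E'
from rows import *
a=pose(30,25,k=.006,up=.05);print(a)
delta(*a)
b=pose(30,25,k=.006);between(a,b)
c=pose(30,16,k=.006);between(b,c)
q=np.array(sense()["joints"])
for x in(a,b,pose(30,16,.006),pose(30,7,.006),pose(30,-2,.006),pose(30,-11,.006),pose(30,-20,.006)): q,e,f=step(q,*x);print(q.round(),e.round(2),f.round(2))
E
```

```text
(array([ 0.5068858 , -0.27911799,  0.10118298]), array([[ 0.88629141, -0.43882257,  0.14763342],
       [-0.46121675, -0.86537019,  0.19700158],
       [ 0.04122789, -0.24269182, -0.96950267]]))
shift [-0.07   0.034  0.106] turn [ 0.102 -0.17   0.394] min rows 2.48
shift [-0.008  0.049  0.194] turn [0. 0. 0.]
shift [ 0.     0.002 -0.   ] turn [-0.075  -0.     -0.1299]
[ 17.  36.  20. 117. -46.  37. -45.] 0.03 0.02
[ 20.  41.  16. 118. -50.  32. -40.] 0.01 0.01
[ 17.  40.  17. 119. -46.  29. -38.] 0.0 0.0
[ 14.  40.  18. 120. -43.  25. -35.] 0.0 0.0
[ 10.  40.  19. 121. -40.  20. -32.] 0.0 0.0
[  7.  40.  20. 123. -36.  15. -30.] 0.0 0.0
[  4.  40.  21. 125. -33.  10. -27.] 0.0 0.0
```

```bash
python3 -m handwheel '-0.023 0.011 0.035 0.034 -0.057 0.131 1;-0.023 0.011 0.035 0.034 -0.057 0.131 1;-0.023 0.011 0.035 0.034 -0.057 0.131 1;0 0 0 0 0 0 1'
python3 - <<'E'
from rows import *
print(sense()["joints"].round(1));delta(*pose(30,25,k=.006))
E
```

```text
clock: 8.25
tcp_pos: [0.5043, -0.2764, 0.101]
orientation: [[0.887, -0.439, 0.146], [-0.461, -0.866, 0.196], [0.04, -0.241, -0.97]]
contact_force: [0.7, 0.4, 0.2]
finger_gap: 0.999
finger_force: 0.0
[ 16.4  35.8  22.3 119.3 -48.7  37.1 -40.3]
shift [0.006 0.053 0.193] turn [0.002 0.001 0.   ] min rows 0.8
```

Now down, grip, and see.

```bash
python3 -m handwheel '0.003 0.026 0.097 0 0 0 1;0.003 0.026 0.097 0 0 0 1;0 0 0 0 0 0 0.3;0 0 0 0 0 0 0.3;0 0 0 0 0 0 0.3' 45
python3 - <<'E'
from rows import *
s=sense();print(s["joints"].round(1),s["finger_gap"]*93);delta(*pose(30,25,k=.006))
E
```

```text
clock: 8.88
tcp_pos: [0.5074, -0.2777, 0.053]
orientation: [[0.887, -0.437, 0.148], [-0.46, -0.866, 0.196], [0.042, -0.242, -0.969]]
contact_force: [-1.0, -0.4, -0.1]
finger_gap: 0.723
finger_force: 0.0
[ 19.5  39.8  17.8 120.1 -53.8  32.3 -35. ] 67.27347907992257
shift [0.    0.008 0.005] turn [ 0.    -0.001  0.002] min rows 0.04
```

```bash
python3 -m handwheel '0 0 0 0 0 0 0.2;0 0 0 0 0 0 0.2;0 0 0 0 0 0 0.2;0 0 0 0 0 0 0.2' 50
python3 -m handwheel '0 0.002 0 -0.075 0 -0.13 0.2;0 0.002 0 -0.075 0 -0.13 0.2'
```

```text
clock: 9.38
tcp_pos: [0.5062, -0.2792, 0.0516]
orientation: [[0.886, -0.44, 0.146], [-0.461, -0.866, 0.194], [0.041, -0.24, -0.97]]
contact_force: [-2.4, -4.0, -2.2]
finger_gap: 0.373
finger_force: 50.0
clock: 9.62
tcp_pos: [0.5062, -0.2795, 0.0516]
orientation: [[0.975, -0.199, 0.095], [-0.205, -0.978, 0.048], [0.084, -0.066, -0.994]]
contact_force: [-1.8, -3.2, -8.8]
finger_gap: 0.375
finger_force: 50.0
```

```bash
python3 -m handwheel '0 0.002 0 -0.075 0 -0.13 0.2;0 0.002 0 -0.075 0 -0.13 0.2;0 0.002 0 -0.075 0 -0.13 0.2;0 0 0 0 0 0 0.2'
python3 - <<'E'
from rows import *
s=sense();print(s["joints"].round(1),s["torque"]);delta(*pose(30,-20,k=.006))
from h import *
t=grab_frame("top")
for m in mark_of(t,"stop_face")[:1]: print("stop",onplane(t,m["centre"],.012).round(4))
E
```

```text
clock: 10.12
tcp_pos: [0.5062, -0.2798, 0.0515]
orientation: [[0.978, 0.185, 0.093], [0.199, -0.962, -0.184], [0.056, 0.199, -0.978]]
contact_force: [-1.4, -3.5, -2.7]
finger_gap: 0.371
finger_force: 50.0
[  3.2  38.7  22.6 126.8 -36.7   9.7 -22.8] [-0.49967339  0.58376251  0.06682434]
shift [0.    0.006 0.003] turn [0.002 0.001 0.005] min rows 0.03
stop [ 0.6036 -0.1408  0.012 ]
```

```bash
cat > bar.py <<'E'
from h import *
from scipy.ndimage import map_coordinates
c0=np.array([.554,-.133]);a=np.radians(-6.);M=np.array([[np.cos(a),-np.sin(a)],[np.sin(a),np.cos(a)]])
def bar(t,g,sc=1.):
    xs=np.arange(20,85,.5);pr=[]
    for y in(-70,-45,-20,10,40,65):
        rc=np.array([project(t,[*(c0+M@[x/1000,y/1000]),.028]) for x in xs])*sc+(sc-1)/2
        v=map_coordinates(g.astype(float),rc.T,order=1);pr.append(v)
    out=[]
    for v in pr:
        th=(v.max()+np.percentile(v,20))/2;w=xs[v>th];out.append((w.min(),w.max()))
    return out
E
python3 - <<'E'
from bar import *
t=grab_frame("top")
print(bar(t,t["frame"].mean(2)))
print(bar(t,cv2.imread("pics/top0.png").mean(2),1.42))
E
```

```text
[(np.float64(54.0), np.float64(84.5)), (np.float64(53.5), np.float64(84.5)), (np.float64(54.5), np.float64(84.5)), (np.float64(54.5), np.float64(84.5)), (np.float64(54.5), np.float64(84.5)), (np.float64(55.0), np.float64(84.5))]
[(np.float64(47.5), np.float64(84.5)), (np.float64(47.0), np.float64(84.5)), (np.float64(47.5), np.float64(84.5)), (np.float64(48.0), np.float64(84.5)), (np.float64(48.5), np.float64(84.5)), (np.float64(49.0), np.float64(84.5))]
```

```bash
python3 -m handwheel '0 0 0 0 0 0 0.6;0 0 0 0 0 0 0.6;0 -0.002 0 0.075 0 0.13 0.55;0 -0.002 0 0.075 0 0.13 0.55;0 -0.002 0 0.075 0 0.13 0.55'>/dev/null
python3 -m handwheel '0 -0.002 0 0.075 0 0.13 0.55;0 -0.002 0 0.075 0 0.13 0.55;0 0 0 0 0 0 0.2;0 0 0 0 0 0 0.2;0 0 0 0 0 0 0.2' 50
python3 -m handwheel '0 0.002 0 -0.075 0 -0.13 0.2;0 0.002 0 -0.075 0 -0.13 0.2;0 0.002 0 -0.075 0 -0.13 0.2;0 0.002 0 -0.075 0 -0.13 0.2;0 0.002 0 -0.075 0 -0.13 0.2'
python3 - <<'E'
from rows import *
s=sense();print(s["joints"].round(1),s["torque"]);delta(*pose(30,-20,k=.006))
from bar import *
t=grab_frame("top")
print(bar(t,t["frame"].mean(2)))
E
```

```text
clock: 11.52
tcp_pos: [0.5059, -0.2788, 0.0512]
orientation: [[0.888, -0.437, 0.145], [-0.458, -0.868, 0.193], [0.042, -0.237, -0.971]]
contact_force: [-4.0, -7.2, -4.5]
finger_gap: 0.372
finger_force: 50.0
clock: 12.15
tcp_pos: [0.5058, -0.2799, 0.0513]
orientation: [[0.978, 0.189, 0.093], [0.203, -0.961, -0.186], [0.055, 0.201, -0.978]]
contact_force: [-4.0, -10.7, -19.8]
finger_gap: 0.372
finger_force: 49.9
[  3.2  38.7  22.5 126.9 -36.4   9.5 -23. ] [-1.29554801  1.34566098 -0.56940904]
shift [0.002 0.006 0.002] turn [0.004 0.001 0.009] min rows 0.05
[(np.float64(60.5), np.float64(84.5)), (np.float64(59.5), np.float64(84.5)), (np.float64(60.5), np.float64(84.5)), (np.float64(60.5), np.float64(84.5)), (np.float64(60.5), np.float64(84.5)), (np.float64(61.5), np.float64(84.5))]
```

```bash
python3 -m handwheel '0 0 0 0 0 0 0.6;0 0 0 0 0 0 0.6;0 -0.002 0 0.075 0 0.13 0.55;0 -0.002 0 0.075 0 0.13 0.55;0 -0.002 0 0.075 0 0.13 0.55'>/dev/null
python3 -m handwheel '0 -0.002 0 0.075 0 0.13 0.55;0 -0.002 0 0.075 0 0.13 0.55;0 0 0 0 0 0 0.2;0 0 0 0 0 0 0.2;0 0 0 0 0 0 0.2' 30
python3 -c "
from rows import *;print(sense()['torque'],sense()['torque']@n)"
python3 -m handwheel '0 0.002 0 -0.075 0 -0.13 0.2;0 0.002 0 -0.075 0 -0.13 0.2;0 0.002 0 -0.075 0 -0.13 0.2'
python3 - <<'E'
from rows import *
s=sense();print(s["joints"].round(1),s["torque"],s["torque"]@n);delta(*pose(30,-2,k=.006))
from bar import *
t=grab_frame("top")
print(bar(t,t["frame"].mean(2)))
E
```

```text
clock: 13.45
tcp_pos: [0.5057, -0.2787, 0.0511]
orientation: [[0.888, -0.436, 0.145], [-0.458, -0.868, 0.193], [0.042, -0.237, -0.971]]
contact_force: [-4.0, -7.3, -3.0]
finger_gap: 0.377
finger_force: 30.0
[-1.66708933  1.21095423 -0.09833953] 0.9440251901177062
clock: 13.82
tcp_pos: [0.5055, -0.2795, 0.0513]
orientation: [[0.994, -0.068, 0.084], [-0.066, -0.997, -0.032], [0.086, 0.027, -0.996]]
contact_force: [-5.3, -8.1, -13.2]
finger_gap: 0.38
finger_force: 30.0
[  9.7  38.6  20.5 123.3 -42.4  19.5 -28.3] [-1.76584306  1.69576121 -0.48386815] 0.7137540463260026
shift [0.004 0.003 0.001] turn [0.006 0.001 0.008] min rows 0.05
[(np.float64(64.0), np.float64(84.5)), (np.float64(64.0), np.float64(84.5)), (np.float64(64.0), np.float64(84.5)), (np.float64(64.5), np.float64(84.5)), (np.float64(64.5), np.float64(84.5)), (np.float64(65.0), np.float64(84.5))]
```

```bash
python3 -m handwheel '0 0.002 0 -0.075 0 -0.13 0.2;0 0.001 0 -0.038 0 -0.065 0.2'
python3 - <<'E'
from rows import *
s=sense();print(s["torque"],s["torque"]@n);delta(*pose(30,-15.5,k=.006))
from bar import *
t=grab_frame("top")
print(bar(t,t["frame"].mean(2)))
E
```

```text
clock: 14.12
tcp_pos: [0.5052, -0.2799, 0.0516]
orientation: [[0.988, 0.124, 0.088], [0.136, -0.979, -0.149], [0.067, 0.159, -0.985]]
contact_force: [-5.2, -7.2, -2.9]
finger_gap: 0.378
finger_force: 30.0
[-1.39811684  1.46335821 -0.65225514] 0.35192925092918526
shift [0.004 0.005 0.003] turn [0.005 0.001 0.007] min rows 0.05
[(np.float64(66.0), np.float64(84.5)), (np.float64(65.5), np.float64(84.5)), (np.float64(66.0), np.float64(84.5)), (np.float64(66.5), np.float64(84.5)), (np.float64(66.5), np.float64(84.5)), (np.float64(66.5), np.float64(84.5))]
```

```bash
python3 -m handwheel '0 0 0 0 0 0 0.6;0 0 0 0 0 0 0.6;0 -0.002 0 0.075 0 0.13 0.55;0 -0.002 0 0.075 0 0.13 0.55;0 -0.002 0 0.075 0 0.13 0.55'>/dev/null
python3 -m handwheel '0 -0.002 0 0.075 0 0.13 0.55;0 0 0 0 0 0 0.2;0 0 0 0 0 0 0.2;0 0 0 0 0 0 0.2;0 0 0 0 0 0 0.2' 30 >/dev/null
python3 -m handwheel '0 0.002 0 -0.075 0 -0.13 0.2;0 0.002 0 -0.075 0 -0.13 0.2'
python3 - <<'E'
from rows import *
s=sense();print(s["torque"],s["torque"]@n);delta(*pose(30,3,k=.006))
from bar import *
t=grab_frame("top")
print(bar(t,t["frame"].mean(2)))
E
```

```text
clock: 15.68
tcp_pos: [0.5053, -0.2793, 0.051]
orientation: [[0.987, -0.134, 0.088], [-0.135, -0.991, 0.007], [0.087, -0.019, -0.996]]
contact_force: [-2.7, -6.9, -5.9]
finger_gap: 0.376
finger_force: 30.0
[-1.03961802  0.91390769 -0.69576994] 0.07862077412322532
shift [0.005 0.003 0.   ] turn [0.01  0.001 0.014] min rows 0.1
[(np.float64(66.5), np.float64(84.5)), (np.float64(66.0), np.float64(84.5)), (np.float64(66.5), np.float64(84.5)), (np.float64(67.0), np.float64(84.5)), (np.float64(66.5), np.float64(84.5)), (np.float64(67.5), np.float64(84.5))]
```

```bash
python3 -m handwheel '0 0.002 0 -0.075 0 -0.13 0.2;0 0.001 0 -0.038 0 -0.065 0.2' 45
python3 - <<'E'
from rows import *
s=sense();print(s["torque"],s["torque"]@n);delta(*pose(30,-10.5,k=.006))
from bar import *
t=grab_frame("top")
print(bar(t,t["frame"].mean(2)))
E
```

```text
clock: 15.98
tcp_pos: [0.5052, -0.2797, 0.0512]
orientation: [[0.995, 0.058, 0.084], [0.068, -0.992, -0.111], [0.077, 0.116, -0.99]]
contact_force: [-1.8, -9.1, -6.5]
finger_gap: 0.376
finger_force: 44.9
[-1.00462777  0.61068171 -0.95565944] -0.1724017197703559
shift [0.005 0.005 0.002] turn [0.01  0.001 0.013] min rows 0.09
[(np.float64(66.0), np.float64(84.5)), (np.float64(66.0), np.float64(84.5)), (np.float64(66.5), np.float64(84.5)), (np.float64(67.0), np.float64(84.5)), (np.float64(67.0), np.float64(84.5)), (np.float64(67.5), np.float64(84.5))]
```

```bash
python3 -m handwheel '0 0 0 0 0 0 0.65;0 0 0 0 0 0 0.65;0 0 -0.15 0 0 0 0.65;0 0 -0.22 0 0 0 0.65;0 0 -0.1 0 0 0 0.65'
python3 - <<'E'
from rows import *
R=Rz(-6)@np.diag([1.,-1,-1]);delta(np.array([.46,-.14,.23]),R)
E
```

```text
clock: 16.65
tcp_pos: [0.4964, -0.2661, 0.1697]
orientation: [[0.995, 0.056, 0.087], [0.065, -0.992, -0.106], [0.08, 0.111, -0.991]]
contact_force: [-0.3, 0.9, 0.3]
finger_gap: 0.65
finger_force: 0.0
shift [-0.093 -0.482 -0.305] turn [ 0.1   -0.085  0.158] min rows 2.31
```

```bash
python3 -m handwheel '-0.031 -0.16 -0.102 0.033 -0.028 0.053 0.5;-0.031 -0.16 -0.102 0.033 -0.028 0.053 0.5;-0.031 -0.16 -0.102 0.033 -0.028 0.053 0.5;0 0 0 0 0 0 0.5;0 0 0 0 0 0 0.5'
cat > sl.py <<'E'
from bar import *
def rect(q,ss,z=.017):
    for m in outline_of(q,"slide_1")[:4]:
        B=cv2.boxPoints(cv2.minAreaRect(np.argwhere(m["region"]).astype(np.float32)))
        W=np.array([onplane(q,b,z,ss) for b in B])[:,:2]
        e=max([W[1]-W[0],W[2]-W[1]],key=np.linalg.norm)
        l=(W.mean(0)-c0)@M*1000
        print("slide",m["p"],"world",W.mean(0).round(4),"platen",l.round(1),"yaw",((np.degrees(np.arctan2(e[1],e[0]))+90)%180-90).round(1),"size",(np.linalg.norm(W[1]-W[0])*1000).round(1),(np.linalg.norm(W[2]-W[1])*1000).round(1))
E
python3 - <<'E'
from sl import *
s=sense();p=grab_frame("wrist");save(p,"w3.png",(20,200,130,400),2.9);print(s["joints"].round(1),s["tcp_pos"])
rect(p,s)
X=cloud(p,s,1);l=np.c_[(X[:,:2]-c0)@M,X[:,2]]*1000
k=(abs(l[:,0])<80)&(abs(l[:,1])<90);h,e=np.histogram(l[k,2],np.arange(5,35,1.));print("z hist",[(e[i],int(h[i])) for i in range(len(h)) if h[i]>100])
k=(l[:,0]>0)&(l[:,0]<60)&(l[:,1]<-20)&(l[:,1]>-100);print("plate z",np.median(l[k,2]))
k=(l[:,2]<4)&(l[:,0]<-95)&(l[:,0]>-130);print("bench z",np.median(l[k,2]))
for n in("platen","side_rail","stop_face"):
    for m in mark_of(p,n)[:1]: print(n,m["p"],m["centre"],onplane(p,m["centre"],.012,s).round(4),((onplane(p,m["centre"],.012,s)[:2]-c0)@M*1000).round(1))
E
```

```text
clock: 17.27
tcp_pos: [0.4685, -0.1418, 0.2334]
orientation: [[0.994, -0.105, -0.0], [-0.105, -0.994, -0.001], [0.0, 0.001, -1.0]]
contact_force: [-0.0, 0.3, 0.5]
finger_gap: 0.5
finger_force: 0.0
[-25.9  23.   50.  122.9 -25.2  44.7 -55.8] [ 0.46845689 -0.1417593   0.23342455]
slide 0.95 world [ 0.5251 -0.1947] platen [-22.3 -64.4] yaw 3.4 size 27.2 77.5
slide 0.73 world [ 0.5338 -0.0763] platen [-26.   54.3] yaw 1.9 size 27.4 76.2
slide 0.71 world [ 0.5208 -0.1305] platen [-33.3  -0.9] yaw -14.4 size 75.8 26.8
z hist [(np.float64(11.0), 1246), (np.float64(12.0), 5426), (np.float64(13.0), 6271), (np.float64(14.0), 1921), (np.float64(15.0), 174), (np.float64(17.0), 142), (np.float64(18.0), 633), (np.float64(19.0), 804), (np.float64(20.0), 311), (np.float64(24.0), 194), (np.float64(25.0), 909), (np.float64(26.0), 1140), (np.float64(27.0), 570), (np.float64(28.0), 763), (np.float64(29.0), 821), (np.float64(30.0), 270)]
plate z 13.253324924068332
bench z 1.0917058990662643
platen 0.71 [111.0, 261.4] [ 0.5543 -0.1337  0.012 ] [ 0.4 -0.7]
side_rail 0.57 [109.3, 179.2] [ 0.567  -0.0379  0.012 ] [ 3.  95.9]
stop_face 0.69 [54.2, 259.4] [ 0.6164 -0.1387  0.012 ] [62.6  0.8]
```

View pics/w3.png

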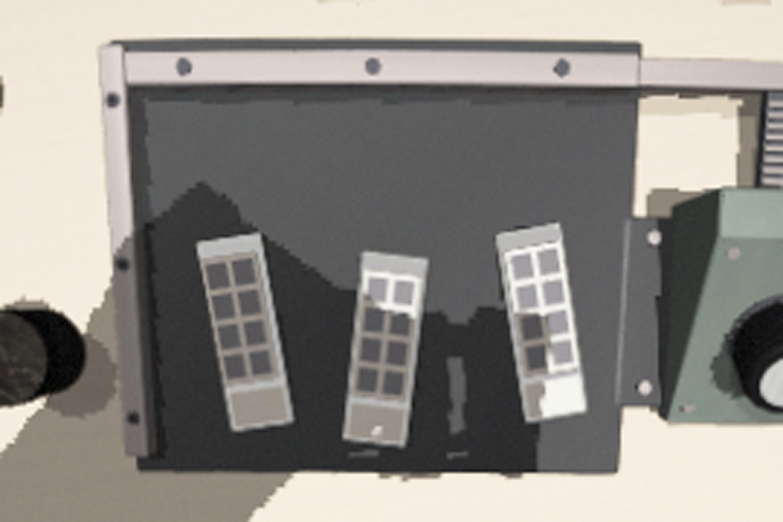

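```bash
cat >> rows.py <<'E'
from bar import c0,M
def go(x,y,z,yaw):   # platen mm, z world mm, yaw relative to platen deg (tool x along platen x)
    R=Rz(-6+yaw)@np.diag([1.,-1,-1]);delta(np.r_[c0+M@[x/1000,y/1000],z/1000],R)
def where():
    s=sense();p=np.array(s["tcp_pos"]);l=M.T@(p[:2]-c0)*1000;X=np.array(s["orientation"])[:,0]
    print("platen",l.round(1),"z",(p[2]*1000).round(1),"yaw",(np.degrees(np.arctan2(X[1],X[0]))+6).round(2),"F platen",(M.T@s["contact_force"][:2]).round(1),s["contact_force"][2].round(1),"gap mm",(s["finger_gap"]*93).round(1),"t",s["clock"])
E
python3 -c "
from rows import *
where();go(-26,53.3,50,8)"
```

```text
Traceback (most recent call last):
  File "rows.py", line 13, in where
    print("platen",l.round(1),"z",(p[2]*1000).round(1),"yaw",(np.degrees(np.arctan2(X[1],X[0]))+6).round(2),"F platen",(M.T@s["contact_force"][:2]).round(1),s["contact_force"][2].round(1),"gap mm",(s["finger_gap"]*93).round(1),"t",s["clock"])
                                                                                                                                                                                                     ^^^^^^^^^^^^^^^^^^^^^^^^^^
AttributeError: 'float' object has no attribute 'round'
```

```bash
sed -i 's/(s\["finger_gap"\]\*93).round(1)/round(float(s["finger_gap"])*93,1)/' rows.py
python3 -c "
from rows import *
where();go(-26,53.3,50,8)"
```

```text
platen [-84.6 -18.7] z 233.2 yaw -0.25 F platen [0.5 0.4] 0.2 gap mm 46.7 t 17.525
shift [ 0.234 -0.289  0.732] turn [ 0.001  0.001 -0.138] min rows 3.29
```

```bash
python3 -m handwheel '0.0585 -0.072 0.183 0 0 0 0.37;0.0585 -0.072 0.183 0 0 0 0.37;0.0585 -0.072 0.183 0 0 0 0.37;0.0585 -0.072 0.183 0 0 -0.138 0.37;0 0 0 0 0 0 0.37'
python3 -c "
from rows import *
where();go(-26,53.3,15.5,8)"
```

```text
clock: 18.15
tcp_pos: [0.5331, -0.076, 0.0477]
orientation: [[0.999, 0.038, -0.006], [0.038, -0.999, 0.001], [-0.006, -0.001, -1.0]]
contact_force: [-1.5, -0.7, 0.9]
finger_gap: 0.364
finger_force: 0.0
platen [-26.8  54.5] z 47.7 yaw 8.15 F platen [-1.4 -0.8] 0.9 gap mm 33.8 t 18.15
shift [0.003 0.005 0.129] turn [-0.001  0.005  0.003] min rows 0.52
```

```bash
python3 -m handwheel '0.002 0.004 0.065 0 0.003 0 0.36;0.001 0.002 0.064 0 0.002 0 0.36;0 0 0 0 0 0 0.36'
python3 -m handwheel '0 0 0 0 0 0 0.15;0 0 0 0 0 0 0.15' 6
python3 -c "
from rows import *
where()"
```

```text
clock: 18.52
tcp_pos: [0.5346, -0.0797, 0.0192]
orientation: [[0.999, 0.033, 0.005], [0.033, -0.999, -0.001], [0.005, 0.001, -1.0]]
contact_force: [-0.0, 0.1, -0.4]
finger_gap: 0.363
finger_force: 0.0
clock: 18.77
tcp_pos: [0.5351, -0.0784, 0.0193]
orientation: [[0.999, 0.036, 0.006], [0.036, -0.999, -0.0], [0.006, 0.001, -1.0]]
contact_force: [-1.0, -1.5, 6.7]
finger_gap: 0.238
finger_force: 6.0
platen [-24.5  52.3] z 19.3 yaw 8.06 F platen [-0.9 -1.6] 6.7 gap mm 22.1 t 18.775
```

```bash
python3 -m handwheel '0 0 -0.003 0 0 0.067 0.15;0 0 0 0 0 0.067 0.15;0.055 -0.006 0 0 0 0 0.15;0.055 -0.006 0 0 0 0 0.15;0.055 -0.006 0 0 0 0 0.15' 6
python3 -c "
from rows import *
where();go(27,57,19,0)"
```

```text
clock: 19.4
tcp_pos: [0.577, -0.0777, 0.0194]
orientation: [[0.995, -0.102, 0.004], [-0.102, -0.995, 0.0], [0.004, -0.001, -1.0]]
contact_force: [-5.3, 0.2, 6.5]
finger_gap: 0.241
finger_force: 6.0
platen [17.1 57.4] z 19.4 yaw 0.14 F platen [-5.3 -0.4] 6.5 gap mm 22.4 t 19.4
shift [0.039 0.002 0.002] turn [-0.001 -0.004  0.002] min rows 0.16
```

```bash
python3 -m handwheel '0.02 0 0 0 0 0 0.15;0.02 0 0 0 0 0 0.15'
python3 -m handwheel '0.012 0 0 0 0 0 0.15;0 0 0 0 0 0 0.15'
python3 - <<'E'
from rows import *
where()
from sl import *
s=sense();p=grab_frame("top")
rect(p,None)
E
```

```text
clock: 19.65
tcp_pos: [0.5859, -0.0787, 0.0193]
orientation: [[0.995, -0.103, 0.003], [-0.103, -0.995, 0.001], [0.002, -0.001, -1.0]]
contact_force: [-3.5, 0.6, 5.6]
finger_gap: 0.242
finger_force: 6.0
clock: 19.9
tcp_pos: [0.5891, -0.079, 0.0192]
orientation: [[0.995, -0.103, 0.003], [-0.103, -0.995, 0.0], [0.003, -0.001, -1.0]]
contact_force: [-4.5, 1.3, 4.1]
finger_gap: 0.241
finger_force: 6.0
platen [29.2 57.3] z 19.2 yaw 0.11 F platen [-4.6  0.8] 4.1 gap mm 22.4 t 19.9
slide 0.64 world [ 0.525  -0.1969] platen [-22.2 -66.6] yaw 4.3 size 27.2 74.6
slide 0.62 world [ 0.5096 -0.1296] platen [-44.5  -1.3] yaw -15.3 size 47.7 23.2
```

```bash
python3 -m handwheel '0.012 0 0 0 0 0 0.15;0 0 0 0 0 0 0.15' | grep -E 'tcp|contact'
python3 -m handwheel '0.012 0 0 0 0 0 0.15;0 0 0 0 0 0 0.15'| grep -E 'tcp|contact'
```

```text
tcp_pos: [0.5904, -0.079, 0.0188]
contact_force: [-7.6, 1.1, 5.2]
tcp_pos: [0.5925, -0.0792, 0.0184]
contact_force: [-9.1, 0.2, 2.4]
```

```bash
python3 -m handwheel '0 0 0 0 0 0 0.33;0 0 0 0 0 0 0.33;0 0 -0.1 0 0 0 0.33;0 0 -0.1 0 0 0 0;0 0.15 0 0 0 0 0' | grep tcp
python3 -c "
from rows import *
where();go(27,20,16,0)"
```

```text
tcp_pos: [0.5936, -0.1145, 0.0706]
platen [37.5 22.5] z 70.6 yaw 0.4 F platen [ 0.3 -0.7] 0.2 gap mm 14.9 t 21.125
shift [-0.044  0.01   0.218] turn [-0.001 -0.007  0.007] min rows 0.89
```

```bash
python3 -m handwheel '-0.044 0.01 0 0 -0.007 0.007 0;0 0 0.11 0 0 0 0;0 0 0.1 0 0 0 0;0 0 0 0 0 0 0' | grep -E 'tcp|contact|gap'
python3 - <<'E'
from rows import *
where()
from sl import *
p=grab_frame("top");rect(p,None)
E
```

```text
tcp_pos: [0.5789, -0.1177, 0.0153]
contact_force: [-0.1, -0.4, -0.1]
finger_gap: 0.005
platen [23.2 17.8] z 15.3 yaw -0.35 F platen [-0.  -0.4] -0.1 gap mm 0.4 t 21.625
```

```bash
python3 -m handwheel '0 -0.035 0 0 0 0 0;0 -0.035 0 0 0 0 0;0 -0.03 0 0 0 0 0;0 -0.02 0 0 0 0 0;0 0 0 0 0 0 0' | grep -E 'tcp|contact'
python3 -c "
from rows import *
where()"
python3 -m handwheel '0 -0.015 0 0 0 0 0;0 0 0 0 0 0 0' | grep -E 'contact'
python3 -c "
from rows import *
where()"
```

```text
tcp_pos: [0.5802, -0.0893, 0.0171]
contact_force: [-9.3, -4.8, 7.0]
platen [21.4 46.2] z 17.1 yaw -0.4 F platen [-8.7 -5.7] 7.0 gap mm 0.6 t 22.35
contact_force: [-11.4, -10.6, 7.3]
platen [21.2 47.8] z 17.2 yaw -0.5 F platen [-10.3 -11.7] 7.3 gap mm 0.3 t 22.6
```

Run:
```python
from h import *
p=grab_frame("wrist");save(p,"w4.png",scale=1.4)
```

```text
(no output)
```

View pics/w4.png

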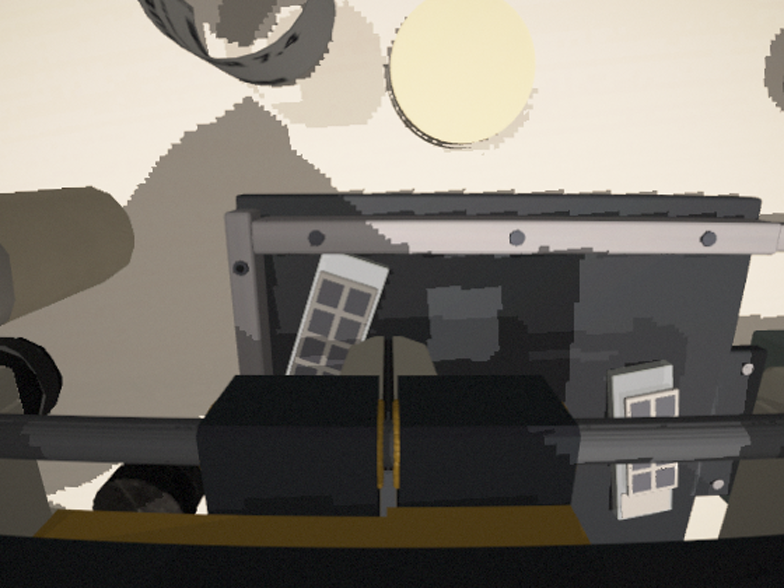

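```bash
python3 -m handwheel '0 0.08 0 0 0 0 0;0.09 0 0 0 0 0.01 0;0 0 0 0 0 0 0'| grep -E 'tcp|contact'
python3 -c "
from rows import *
where()"
python3 -m handwheel '0 -0.02 0 0 0 0 0;0 -0.02 0 0 0 0 0;0 -0.02 0 0 0 0 0;0 0 0 0 0 0 0' | grep -E 'contact'
python3 -c "
from rows import *
where()"
```

```text
tcp_pos: [0.6056, -0.1074, 0.0169]
contact_force: [-1.4, 0.0, 0.0]
platen [48.6 30.9] z 16.9 yaw -0.9 F platen [-1.4 -0.1] 0.0 gap mm 0.3 t 23.025
contact_force: [-0.1, 0.5, -0.2]
platen [46.8 46.7] z 16.6 yaw -0.89 F platen [-0.2  0.5] -0.2 gap mm 0.3 t 23.525
```

```bash
python3 -m handwheel '0 -0.015 0 0 0 0 0;0 -0.01 0 0 0 0 0;0 0 0 0 0 0 0' | grep -E 'contact'
python3 - <<'E'
from rows import *
where()
E
python3 -m handwheel '0 0.05 0 0 0 0 0;0 0.05 -0.2 0 0 0 0;-0.2 0.1 -0.1 0 0 0 0;-0.2 0.1 -0.1 0 0 0 0;0 0 0 0 0 0 0' | grep -E 'tcp|contact'
python3 - <<'E'
from sl import *
s=sense();p=grab_frame("wrist");save(p,"w5.png",scale=1.4);rect(p,s)
t=grab_frame("top");rect(t,None)
E
```

```text
contact_force: [0.3, -0.0, 0.2]
platen [47.1 52.3] z 16.6 yaw -0.93 F platen [0.3 0. ] 0.2 gap mm 0.8 t 23.9
tcp_pos: [0.4948, -0.1512, 0.1188]
contact_force: [1.1, -0.3, -0.0]
slide 0.97 world [ 0.524  -0.1951] platen [-23.3 -64.9] yaw 3.9 size 27.0 77.3
slide 0.72 world [ 0.5846 -0.0566] platen [22.4 79.2] yaw -10.6 size 28.9 77.8
slide 0.72 world [ 0.5208 -0.1304] platen [-33.3  -0.8] yaw -14.3 size 76.6 27.1
slide 0.57 world [ 0.5858 -0.0589] platen [23.8 77. ] yaw -8.9 size 75.4 26.2
slide 0.5 world [ 0.523  -0.1293] platen [-31.2   0.4] yaw -19.7 size 72.9 24.9
```

View pics/w5.png

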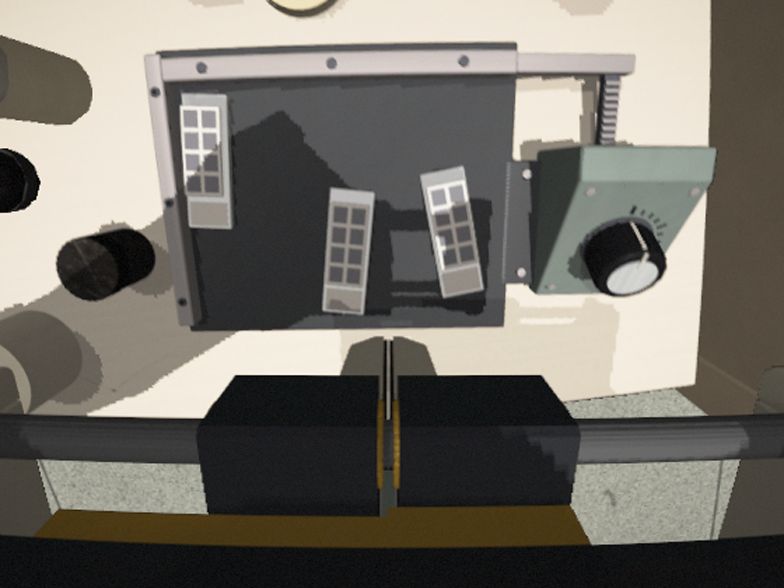

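```bash
python3 -c "
from rows import *
where();go(-33,-0.5,45,-8.5)"
```

```text
platen [-52.8 -21.2] z 116.6 yaw -0.9 F platen [-0.2  0. ] -0.1 gap mm 0.5 t 24.725
shift [ 0.078 -0.084  0.286] turn [-0.     0.002  0.127] min rows 1.23
```

```bash
python3 -m handwheel '0.039 -0.042 0.143 0 0 0 0.4;0.039 -0.042 0.143 0 0.002 0.127 0.4;0 0 0 0 0 0 0.4;0 0 0 0 0 0 0.4'
python3 -c "
from rows import *
where();go(-33,-0.5,21,-8.5)"
```

```text
clock: 25.22
tcp_pos: [0.5199, -0.1306, 0.0456]
orientation: [[0.969, -0.249, -0.001], [-0.249, -0.969, -0.0], [-0.001, 0.001, -1.0]]
contact_force: [0.2, -0.7, 1.1]
finger_gap: 0.376
finger_force: 0.0
platen [-34.2  -1.1] z 45.6 yaw -8.42 F platen [ 0.2 -0.6] 1.1 gap mm 34.9 t 25.225
shift [ 0.004 -0.003  0.098] turn [0.001 0.001 0.001] min rows 0.39
```

```bash
python3 -m handwheel '0.004 -0.003 0.098 0 0 0 0.38;0 0 0 0 0 0 0.15;0 0 0 0 0 0 0.15;0 0 0 0 0 0 0.15' 8
python3 -m handwheel '0 0 0 0 0 -0.07 0.15;0 0 0 0 0 -0.07 0.15;0.055 -0.033 0 0 0 0 0.15;0.055 -0.033 0 0 0 0 0.15;0.055 -0.033 0 0 0 0 0.15'
python3 -c "
from rows import *
where()"
```

```text
clock: 25.72
tcp_pos: [0.5214, -0.1299, 0.0219]
orientation: [[0.968, -0.251, 0.001], [-0.251, -0.968, -0.0], [0.001, -0.0, -1.0]]
contact_force: [-0.6, -0.5, 4.0]
finger_gap: 0.236
finger_force: 8.0
clock: 26.35
tcp_pos: [0.5646, -0.1094, 0.0215]
orientation: [[0.994, -0.11, -0.002], [-0.11, -0.994, 0.0], [-0.002, 0.0, -1.0]]
contact_force: [-6.0, -1.6, 9.4]
finger_gap: 0.235
finger_force: 8.0
platen [ 8.  24.6] z 21.5 yaw -0.3 F platen [-5.8 -2.3] 9.4 gap mm 21.8 t 26.35
```

```bash
python3 -m handwheel '0.04 -0.02 -0.004 0 0 -0.005 0.15;0.025 -0.01 0 0 0 0 0.15;0.015 0 0 0 0 0 0.15;0 0 0 0 0 0 0.15'
python3 -c "
from rows import *
where()"
python3 -m handwheel '0.012 0 0 0 0 0 0.15;0 0 0 0 0 0 0.15'|grep contact
python3 -c "
from rows import *
where()"
```

```text
clock: 26.85
tcp_pos: [0.5852, -0.1037, 0.0217]
orientation: [[0.995, -0.102, -0.001], [-0.102, -0.995, 0.001], [-0.001, -0.001, -1.0]]
contact_force: [-0.1, 1.2, 0.6]
finger_gap: 0.24
finger_force: 8.0
platen [27.9 32.4] z 21.7 yaw 0.13 F platen [-0.2  1.1] 0.6 gap mm 22.3 t 26.85
contact_force: [-7.8, 3.2, 4.2]
platen [28.5 32.3] z 21.5 yaw 0.09 F platen [-8.1  2.4] 4.2 gap mm 22.1 t 27.1
```

```bash
python3 -m handwheel '-0.008 0 0 0 0 0 0.3;0 0 0 0 0 0 0.31;0 0 -0.12 0 0 0 0.31;0 0 -0.05 0 0 0 0.4'|grep -E 'contact|gap'
python3 -c "
from rows import *
where();go(-23,-65,50,9.8)"
```

```text
contact_force: [0.1, -1.1, -0.3]
finger_gap: 0.373
platen [30.2 31.6] z 65.6 yaw 0.11 F platen [ 0.2 -1.1] -0.3 gap mm 34.7 t 27.6
shift [-0.213  0.386  0.062] turn [ 0.    -0.001 -0.162] min rows 1.78
```

```bash
python3 -m handwheel '-0.107 0.193 0 0 0 0 0.4;-0.107 0.193 0.062 0 0 -0.162 0.4;0 0 0 0 0 0 0.4;0 0 0 0 0 0 0.4'|grep gap
python3 -c "
from rows import *
where();go(-23,-65,21.5,9.8)"
```

```text
finger_gap: 0.402
platen [-23.7 -64.6] z 48.9 yaw 9.73 F platen [-0.2  1. ] -0.6 gap mm 37.4 t 28.1
shift [0.002 0.002 0.109] turn [-0.001  0.    -0.001] min rows 0.44
```

```bash
python3 -m handwheel '0.002 0.002 0.108 0 0 0 0.39;0 0 0 0 0 0 0.15;0 0 0 0 0 0 0.15;0 0 0 0 0 0 0.15' 8 | grep -E 'gap|force|tcp'
python3 -m handwheel '0 0 -0.004 0 0 0.081 0.15;0 0 0 0 0 0.081 0.15;0.05 -0.055 0 0 0 0 0.15;0.05 -0.055 0 0 0 0 0.15;0.05 -0.055 0 0 0 0 0.15' | grep -E 'contact'
python3 -m handwheel '0.03 -0.03 0 0 0 0 0.15;0.015 0 0 0 0 0 0.15;0 0 0 0 0 0 0.15' | grep -E 'contact'
python3 -c "
from rows import *
where()"
```

```text
tcp_pos: [0.5245, -0.1947, 0.0225]
contact_force: [-0.3, -0.5, -0.2]
finger_gap: 0.236
finger_force: 8.0
contact_force: [0.9, -1.8, -1.5]
contact_force: [-0.4, 1.1, -0.4]
platen [ 25.1 -16.6] z 22.8 yaw 0.12 F platen [-0.5  1.1] -0.4 gap mm 22.1 t 29.6
```

```bash
python3 -m handwheel '0.012 0 0 0 0 0 0.15;0.01 0 0 0 0 0 0.15;0 0 0 0 0 0 0.15' | grep -E 'contact'
python3 -c "
from rows import *
where()"
python3 -m handwheel '-0.006 0 0 0 0 0 0.3;0 0 0 0 0 0 0.31;0 0 -0.15 0 0 0 0.31;-0.15 0 -0.15 0 0 0 0.31;-0.2 0 0 0 0 0 0.43'|grep -E 'contact|gap'
python3 - <<'E'
from rows import *
where()
from sl import *
s=sense();p=grab_frame("wrist");save(p,"w6.png",scale=1.4);rect(p,s)
E
```

```text
contact_force: [-8.7, 1.0, 3.2]
platen [ 27.4 -16.4] z 22.4 yaw 0.05 F platen [-8.7  0.1] 3.2 gap mm 21.7 t 29.975
contact_force: [0.2, 0.4, -1.4]
finger_gap: 0.373
platen [-56.7 -16.9] z 99.9 yaw 0.17 F platen [0.2 0.4] -1.4 gap mm 34.7 t 30.6
slide 0.81 world [ 0.5846 -0.1045] platen [27.5 31.6] yaw -6.3 size 26.5 76.1
slide 0.75 world [ 0.5793 -0.1533] platen [ 27.3 -17.5] yaw -7.5 size 75.8 27.2
slide 0.71 world [ 0.5843 -0.0567] platen [22.1 79.1] yaw -9.4 size 29.5 78.9
```

View pics/w6.png

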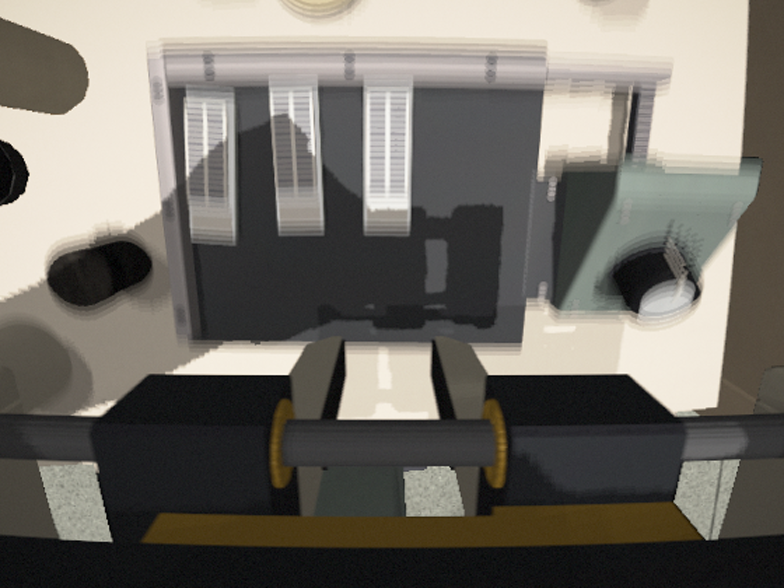

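```bash
python3 -c "
from rows import *
where();go(-45,73,45,0)"
```

```text
platen [-63.1 -16.2] z 98.7 yaw -0.01 F platen [0.7 0.3] 0.1 gap mm 39.1 t 30.7
shift [ 0.073 -0.356  0.215] turn [-0.002  0.003 -0.   ] min rows 1.69
```

```bash
python3 -m handwheel '0.036 -0.178 0.107 0 0 0 0;0.036 -0.178 0.107 0 0 0 0;0 0 0 0 0 0 0;0 0 0.115 0 0 0 0;0 0 0 0 0 0 0'|grep gap
python3 -c "
from rows import *
where()"
python3 -m handwheel '0.03 0 0 0 0 0 0;0.03 0 0 0 0 0 0;0.02 0 0 0 0 0 0;0 0 0 0 0 0 0'|grep contact
python3 -c "
from rows import *
where()"
python3 -m handwheel '0.015 0 0 0 0 0 0;0.01 0 0 0 0 0 0;0 0 0 0 0 0 0'|grep contact
python3 -c "
from rows import *
where()"
```

```text
finger_gap: 0.006
platen [-40.8  72. ] z 14.9 yaw 0.07 F platen [-0.2 -0.4] 0.3 gap mm 0.5 t 31.325
contact_force: [0.3, 0.1, 0.6]
platen [-20.4  72.9] z 15.8 yaw 0.15 F platen [0.3 0.2] 0.6 gap mm 0.3 t 31.825
contact_force: [-14.2, -0.4, 10.2]
platen [-19.4  72.9] z 15.3 yaw 0.1 F platen [-14.   -1.9] 10.2 gap mm 0.7 t 32.2
```

```bash
python3 -m handwheel '-0.04 0 0 0 0 0 0;0 0 -0.15 0 0 -0.17 0.38;0 0 -0.1 0 0 -0.17 0.38;0 0 0 0 0 -0.17 0.38;0 0 0 0 0 -0.17 0.38'|grep contact
python3 -m handwheel '0 0 0 0 0 -0.17 0.38;0 0 0 0 0 -0.17 0.38;0 0 0 0 0 -0.17 0.38;0 0 0 0 0 -0.17 0.38;0 0 0 0 0 -0.14 0.38'|grep tcp
python3 -c "
from rows import *
where();print(sense()['joints'].round());go(23,-52,50,90)"
```

```text
contact_force: [0.7, -0.1, -1.3]
tcp_pos: [0.538, -0.058, 0.0784]
platen [-23.7  72.9] z 78.4 yaw 90.43 F platen [ 1.2 -0.2] 0.8 gap mm 35.5 t 33.45
[ -7.  34.  11. 123. -15.  24.  10.]
shift [-0.501  0.183  0.113] turn [ 0.001 -0.001  0.007] min rows 2.18
```

```bash
python3 -m handwheel '-0.167 0.061 0 0 0 0.007 0.38;-0.167 0.061 0 0 0 0 0.38;-0.167 0.061 0.1 0 0 0 0.38;0 0 0 0 0 0 0.38;0 0 0 0 0 0 0.38'|grep contact
python3 -c "
from rows import *
where();go(23,-52,16,90)"
```

```text
contact_force: [-0.4, -0.5, 0.8]
platen [ 21. -52.] z 53.0 yaw 89.7 F platen [-0.4 -0.6] 0.8 gap mm 35.3 t 34.075
shift [-0.     0.008  0.148] turn [-0.001 -0.001 -0.005] min rows 0.59
```

```bash
python3 -m handwheel '0 0.008 0.08 0 0 -0.005 0.38;0 0 0.066 0 0 0 0.38;0.04 0 0 0 0 0 0.38;0.04 0 0 0 0 0 0.38;0.04 0 0 0 0 0 0.38'|grep contact
python3 -m handwheel '0.03 0 0 0 0 0 0.38;0.03 0 0 0 0 0 0.38;0.03 0 0 0 0 0 0.38;0 0 0 0 0 0 0.38'|grep contact
python3 -c "
from rows import *
where()"
```

```text
contact_force: [-0.1, 0.9, -0.0]
contact_force: [-0.6, -1.0, 0.2]
platen [23.1  0.8] z 16.6 yaw 90.06 F platen [-0.5 -1.1] 0.2 gap mm 35.2 t 35.2
```

```bash
python3 -m handwheel '0.015 0 0 0 0 0 0.38;0.01 0 0 0 0 0 0.38;0 0 0 0 0 0 0.38'|grep contact
python3 -c "
from rows import *
where()"
python3 -m handwheel '0.012 0 0 0 0 0 0.38;0.012 0 0 0 0 0 0.38;0 0 0 0 0 0 0.38'|grep contact
python3 -c "
from rows import *
where()"
```

```text
contact_force: [0.3, 0.2, -1.1]
platen [23.1  6.3] z 16.5 yaw 90.01 F platen [0.3 0.2] -1.1 gap mm 35.3 t 35.575
contact_force: [-2.2, -8.7, -0.5]
platen [22.7  9.2] z 16.6 yaw 89.86 F platen [-1.3 -8.9] -0.5 gap mm 35.5 t 35.95
```

```bash
python3 -m handwheel '-0.06 0 0 0 0 0 0.38;-0.1 0 -0.2 0 0 0 0;-0.1 0 -0.22 0 0 0 0;0 0 -0.1 0 0 0 0;0 0 0 0 0 0 0'|grep contact
python3 - <<'E'
from rows import *
where()
from sl import *
s=sense();p=grab_frame("wrist");rect(p,s)
t=grab_frame("top");rect(t,None);print(bar(t,t["frame"].mean(2)))
f=np.rot90(p["frame"],-1)
cv2.imwrite("pics/w7.png",cv2.resize(f,None,fx=1.07,fy=1.07)[:600,:,::-1])
print([project(p,[*(c0+M@np.array(x)),.018],s).round() for x in([.065,.093],[.065,.015],[-.011,.093],[-.011,.015])])
E
```

```text
contact_force: [-0.1, 0.1, -0.3]
platen [ 24.2 -53.5] z 148.7 yaw 89.98 F platen [-0.2  0.1] -0.3 gap mm 1.9 t 36.575
slide 0.83 world [ 0.5874 -0.08  ] platen [27.7 56.2] yaw -6.0 size 25.1 76.5
slide 0.78 world [ 0.5901 -0.0538] platen [27.6 82.5] yaw -6.0 size 25.9 76.8
slide 0.61 world [ 0.5838 -0.1062] platen [26.8 29.7] yaw -6.0 size 27.8 76.4
slide 0.92 world [ 0.5877 -0.0806] platen [28.  55.7] yaw -4.0 size 76.4 29.1
slide 0.84 world [ 0.5854 -0.1083] platen [28.6 27.9] yaw -8.5 size 75.9 29.0
slide 0.76 world [ 0.5899 -0.0558] platen [27.7 80.5] yaw -5.9 size 73.1 25.6
[(np.float64(41.0), np.float64(84.5)), (np.float64(66.5), np.float64(84.5)), (np.float64(66.5), np.float64(84.5)), (np.float64(66.5), np.float64(84.5)), (np.float64(21.0), np.float64(64.0)), (np.float64(20.0), np.float64(64.0))]
[array([ 32., 324.]), array([125., 321.]), array([ 32., 235.]), array([125., 237.])]
```

View pics/w7.png

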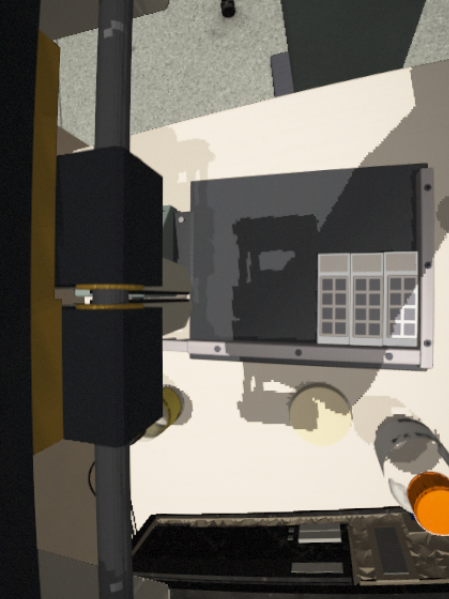

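```bash
python3 -c "
from rows import *
where();go(-45,28,40,90)"
```

```text
platen [ 22.5 -52.3] z 145.3 yaw 90.04 F platen [-0.8  0. ] 0.6 gap mm 0.4 t 36.775
shift [ 0.321 -0.269  0.422] turn [-0.003 -0.001  0.001] min rows 2.38
```

```bash
python3 -m handwheel '0 -0.2 0 0 0 0 0;0.16 -0.069 0.15 0 0 0 0;0.161 0 0.15 0 0 0 0;0 0 0.122 0 0 0 0;0 0 0 0 0 0 0'|grep contact
python3 -c "
from rows import *
where();go(-45,28,16,90)"
```

```text
contact_force: [-0.2, -0.1, 1.2]
platen [-46.  28.] z 38.6 yaw 90.08 F platen [-0.2 -0.1] 1.2 gap mm 0.7 t 37.4
shift [-0.     0.005  0.09 ] turn [-0.006 -0.     0.001] min rows 0.36
```

```bash
python3 -m handwheel '0 0 0.088 0 0 0 0;0 0.03 0 0 0 0 0;0 0.03 0 0 0 0 0;0 0.01 0 0 0 0 0;0 0 0 0 0 0 0'|grep contact
python3 -c "
from rows import *
where()"
python3 -m handwheel '0 0.012 0 0 0 0 0;0 0.008 0 0 0 0 0;0 0 0 0 0 0 0'|grep contact
python3 -c "
from rows import *
where()"
```

```text
contact_force: [-1.0, 0.3, 1.1]
platen [-26.1  27.5] z 19.7 yaw 90.02 F platen [-1.   0.2] 1.1 gap mm 0.4 t 38.025
contact_force: [-0.6, 0.4, -0.7]
platen [-21.5  27.5] z 19.1 yaw 90.01 F platen [-0.6  0.3] -0.7 gap mm 0.5 t 38.4
```

```bash
python3 -m handwheel '0 -0.06 0 0 0 0 0;0 0 0.014 0 0 0 0;0 0 0 0 0 0 0'|grep contact
python3 -c "
from rows import *
where()"
python3 -m handwheel '0 0.03 0 0 0 0 0;0 0.03 0 0 0 0 0;0 0.01 0 0 0 0 0;0 0 0 0 0 0 0'|grep contact
python3 -c "
from rows import *
where()"
```

```text
contact_force: [-0.3, 0.8, 0.2]
platen [-36.9  27.4] z 15.4 yaw 90.0 F platen [-0.3  0.7] 0.2 gap mm 0.4 t 38.775
contact_force: [-0.7, 0.0, -0.4]
platen [-18.9  27.5] z 15.6 yaw 90.01 F platen [-0.7 -0. ] -0.4 gap mm 0.4 t 39.275
```

```bash
for i in 1 2; do :; done
python3 -m handwheel '0 0.012 0 0 0 0 0;0 0 0 0 0 0 0'|grep contact
python3 -c "
from rows import *
where()"
python3 -m handwheel '0 0.012 0 0 0 0 0;0 0 0 0 0 0 0'|grep contact
python3 -c "
from rows import *
where()"
```

```text
contact_force: [-4.5, -0.1, 2.6]
platen [-18.2  27.5] z 15.4 yaw 90.0 F platen [-4.5 -0.5] 2.6 gap mm 0.4 t 39.525
contact_force: [-10.8, 1.4, 8.7]
platen [-18.   27.5] z 15.2 yaw 89.98 F platen [-10.8   0.2] 8.7 gap mm 0.6 t 39.775
```

```bash
python3 -m handwheel '0 -0.05 0 0 0 0 0;0.104 0 0 0 0 0 0;0 0 0 0 0 0 0;0 0.045 0 0 0 0 0;0 0 0 0 0 0 0'|grep contact
python3 -c "
from rows import *
where()"
python3 -m handwheel '0 0.008 0 0 0 0 0;0 0 0 0 0 0 0'|grep contact
python3 -m handwheel '0 -0.05 0 0 0 0 0;0.1 0 0 0 0 0 0;0 0 0 0 0 0 0;0 0.045 0 0 0 0 0;0 0 0 0 0 0 0'|grep contact
python3 -c "
from rows import *
where()"
python3 -m handwheel '0 0.008 0 0 0 0 0;0 0 0 0 0 0 0'|grep contact
```

```text
contact_force: [-8.7, 3.7, 8.8]
platen [-17.4  53. ] z 15.5 yaw 89.98 F platen [-9.   2.7] 8.8 gap mm 0.5 t 40.4
contact_force: [-12.9, 4.1, 12.6]
contact_force: [-10.7, 2.9, 9.1]
platen [-17.3  77.6] z 15.3 yaw 89.97 F platen [-10.9   1.8] 9.1 gap mm 0.7 t 41.275
contact_force: [-15.5, 4.1, 12.6]
```

```bash
python3 -m handwheel '0 -0.08 0 0 0 0 0;0 0 -0.2 0 0 0 0.38;-0.2 0 -0.1 0 0 0 0.38;-0.2 0.1 -0.05 0 0 0 0.38;-0.1 0.1 0 0 0 0 0.38'|grep contact
python3 -m handwheel '0 0 0 0 0 0 0.38'|grep clock
python3 - <<'E'
from rows import *
where();go(23,-15,45,90)
from sl import *
s=sense();p=grab_frame("wrist");rect(p,s)
f=np.rot90(p["frame"],-1);cv2.imwrite("pics/w8full.png",f[:,:,::-1])
cs=[project(p,[*(c0+M@np.array(x)),.018],s) for x in([.08,.1],[.08,.0],[-.025,.1],[-.025,.0])]
cs=np.array(cs);r0,r1=int(cs[:,0].min())-8,int(cs[:,0].max())+8;k0,k1=int(cs[:,1].min())-8,int(cs[:,1].max())+8
g=np.rot90(p["frame"][max(r0,0):r1,max(k0,0):k1],-1);sc=560/max(g.shape[:2]);cv2.imwrite("pics/w8.png",cv2.resize(g,None,fx=sc,fy=sc,interpolation=cv2.INTER_CUBIC)[:,:,::-1])
E
```

```text
contact_force: [0.6, 0.8, -0.7]
clock: 42.28
platen [ 20.7 -50.9] z 103.6 yaw 89.74 F platen [-0.3  0.2] -0.1 gap mm 35.1 t 42.275
shift [0.144 0.008 0.234] turn [ 0.002  0.002 -0.004] min rows 1.1
slide 0.81 world [ 0.5877 -0.0798] platen [28.  56.4] yaw -6.2 size 26.8 79.3
slide 0.69 world [ 0.5842 -0.1063] platen [27.2 29.7] yaw -6.2 size 26.6 78.2
slide 0.65 world [ 0.5903 -0.0538] platen [27.8 82.6] yaw -6.8 size 26.2 77.5
slide 0.35 world [ 0.6271 -0.1371] platen [73.1  3.5] yaw 83.3 size 188.2 17.7
```

View pics/w8.png

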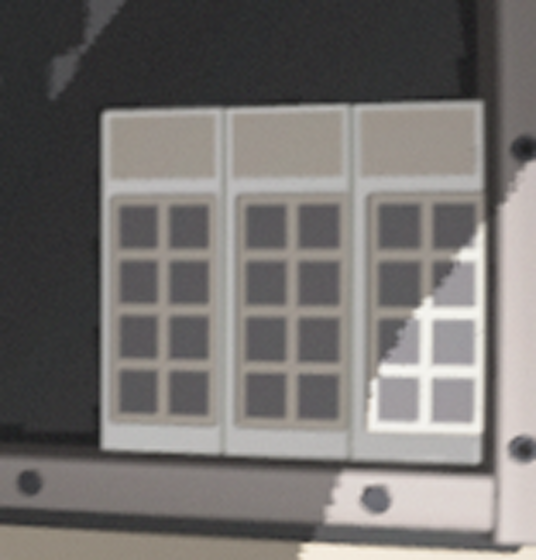

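```bash
python3 -m handwheel '0.1 0.008 0.117 0 0 -0.004 0.38;0 0 0.117 0 0 0 0.38;0 0 0.115 0 0 0 0.38;0.06 0 0 0 0 0 0.38;0.04 0 0 0 0 0 0.38'|grep contact
python3 -c "
from rows import *
where()"
python3 -m handwheel '0.03 0 0 0 0 0 0.38;0.02 0 0 0 0 0 0.38;0 0 0 0 0 0 0.38'|grep contact
python3 -c "
from rows import *
where()"
```

```text
contact_force: [0.1, -0.6, 0.3]
platen [19.7  5.1] z 15.8 yaw 90.32 F platen [ 0.1 -0.5] 0.3 gap mm 35.4 t 43.0
contact_force: [-3.6, -19.0, 0.2]
platen [19.9  9.6] z 16.8 yaw 89.95 F platen [ -1.6 -19.3] 0.2 gap mm 35.3 t 43.375
```

Firm seat at 19 N. I'll back off, lift clear, check and hand in.

```bash
python3 -m handwheel '-0.08 0 0 0 0 0 0.38;-0.1 0 -0.2 0 0 0 0.38;-0.1 0 -0.22 0 0 0 0.38;0 0 -0.1 0 0 0 0.38;0 0 0 0 0 0 0.38'|grep contact
python3 - <<'E'
from rows import *
where()
from sl import *
s=sense();p=grab_frame("wrist");rect(p,s)
t=grab_frame("top");print(bar(t,t["frame"].mean(2))[1:4])
for n in["lens_can","dish","drop_bottle"]:
    for m in mark_of(t,n)[:1]: print(n,m["p"],m["centre"])
g=p["frame"];cs=np.array([project(p,[*(c0+M@np.array(x)),.018],s) for x in([.08,.1],[.08,.0],[-.025,.1],[-.025,.0])])
r0,r1=max(int(cs[:,0].min())-8,0),int(cs[:,0].max())+8;k0,k1=int(cs[:,1].min())-8,int(cs[:,1].max())+8
g=np.rot90(g[r0:r1,k0:k1],-1);sc=560/max(g.shape[:2]);cv2.imwrite("pics/w9.png",cv2.resize(g,None,fx=sc,fy=sc,interpolation=cv2.INTER_CUBIC)[:,:,::-1])
E
```

```text
contact_force: [-0.4, 0.3, 0.6]
platen [ 21.7 -54.3] z 148.4 yaw 90.25 F platen [-0.4  0.2] 0.6 gap mm 35.2 t 44.0
slide 0.66 world [ 0.5874 -0.0803] platen [27.7 55.9] yaw -6.4 size 26.9 77.5
slide 0.65 world [ 0.5901 -0.0539] platen [27.7 82.4] yaw -7.0 size 27.2 77.8
slide 0.56 world [ 0.5845 -0.1066] platen [27.5 29.5] yaw -5.7 size 26.9 76.3
slide 0.32 world [ 0.6708 -0.2628] platen [ 129.7 -116.9] yaw -6.3 size 22.2 43.0
[(np.float64(66.0), np.float64(84.5)), (np.float64(66.5), np.float64(84.5)), (np.float64(66.5), np.float64(84.5))]
lens_can 0.59 [247.3, 246.7]
dish 0.98 [179.5, 309.8]
```

View pics/w9.png

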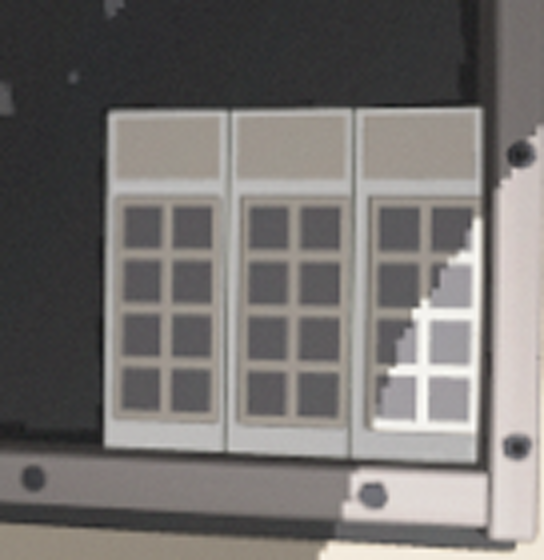

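The crop shows the three slides square, touching each other, flush with the bar and against the rail. The bar is still fully back.

```bash
python3 -c "
from plant import hand_in
print(hand_in())"
```

```text
the job is handed in; nothing more can be done
None
```

I handed in the job at about 44 s: the dial is back at its zero stop with the bar fully drawn back, and the three slides sit in a square, close-packed row against the stop bar and left-hand rail; the lens can and dish had not moved, but I did not re-measure the other bench items.

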